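# Demagnetise a batch of steel blocks

### The arm

A 6-joint arm with a two-finger parallel gripper is mounted at the origin on a cart in front of the work surface, level with it; the furniture and walls round the work are solid. World frame = base frame: x ahead of the robot, y to its left, z up, the work surface at z = 0. Lengths are in m, angles in degrees, forces in N, time in s.
With the tool pointing down it reaches from about 0.3 to 0.75 m from the base axis. Payload 8.5 kg.
Tool frame: the origin (TCP) lies midway between the tips of the shut fingers; the grasp point (between the pads) lies 19 mm behind it (env.hold_point_z is the distance from the TCP to the grasp point, in m); z points along the fingers, y is the line along which they close (so a half turn about z gives the same grasp; the last joint's range is limited). The gripper opens to 85 mm and grips with 20 to 120 N. Pads are 22 mm wide; open, the fingers measure 114 mm over their backs; the gripper's body (76 mm by 85 mm) begins 54 mm behind the grasp point. The pads swing forward as they close: fully open they stand 13 mm farther back than shut.
Start: joints at [-83.554, 21.807, 74.336, -0, 83.858, -12.336], TCP at [0.177, -0.521, 0.231] pointing down, gripper open.
Joint ranges: [-178.18, 178.18], [-50.72, 133.34], [12.68, 142.11], [-81.47, 261.47], [9.98, 163.14], [-165.26, 165.26]. Speed limits (degrees/s): [136.94, 136.94, 180, 180, 180, 180].

### API

Orientations are given as a 3x3 rotation matrix whose columns are the frame's x, y, z axes.
In Python, from rig import observe, get_image, camera_info, env gives the robot as it stands.
- The arm moves only by the tool drive_tool, never from a script. Its arguments are lists of equal length, an entry for each row: "offset": the shift along the tool's x, y, z in units of 40 mm (1.0 is 40 mm), a list of three; "turn": the turn, a rotation vector about the tool's x, y, z in units of 6 degrees (1.0 is 6 degrees), a list of three; "hand": the opening, from 0 (shut) to 1 (fully open). A call has exactly 10 rows; each row shifts and turns the commanded pose from where the row before left it, along the tool's axes as they then stand; what a row does not reach is not made up. A row lasts 1/8 s, in which the tool goes at most 62.5 mm and 10.7 degrees, less where a joint would pass 70% of its speed; a pose out of reach is approached as far as the arm can. A call is refused whole if a number of a shift passes 1 or a number of a turn 1, either way. A call with a gripper value outside its range is refused whole. The fingers move at their own pace and stop on an object; "newtons" is the grip in N (left out, the last holds). Time passes only in rows, so rows that do not move let the fingers close, or fill a call up. It gives the time, the measured TCP pose, the force, the opening and the grip force at its end, in the units of the state.
- observe(): the state, without advancing time (a new reading comes with each control period).
- get_image(name): name is "side" or "top" or "wrist"; returns the picture (400x640x3 uint8, blue, green, red); there is no depth.
- camera_info(name): a dict with "fx", "fy", "cx", "cy" (pixels), "world_to_cam" (4x4, takes a point from world to camera coordinates). Camera axes: x right, y down, z forward; pixel columns grow to the right and rows downward; lengths in m; the calibration is good to about 2 mm. A picture is of the moment at which its call begins: read the wrist's pose just before it. camera_info takes no time and is no camera call; for the wrist camera it gives the pose at the moment of the call.
- env.close_job(): hands the job in; it is judged then, once.
The state is a dict: "time_s": time; "q": joint angles; "qvel": joint speeds; "joint_efforts": joint torques, N m; "position": TCP position; "tool_rot": TCP orientation; "ft_force": force on the tool from outside, world axes, zero at the start; "wrist_torque": the same for the moment, N m; "grip_width": finger opening in m; "gripper_force": force on a finger pad.
Only numpy, scipy, OpenCV 4.12 (cv2) and the standard library are available. Lean on these libraries where they do the work, as an engineer would, in place of code of your own. Each camera call takes 0.05 s, during which the arm holds its last target. There are 200 camera calls.

### The job

Demagnetise the steel blocks on the bench: lay every one of them flat in a pocket of the demagnetiser, swing the clamp arm over and down onto them, then lay the loose yellow remote with its back end against the fixed steel stop and push its red end button fully in towards the stop, holding it in for one to two seconds. Then swing the clamp arm back open past upright so that it stays, and lay all the blocks on the floor of the blue tray; leave the brass bush and the porcelain insulator where they stand.

Things in the scene. Friction and masses are not known exactly. Their poses are not given: they have to be found in the camera images.
- demag: demagnetiser fixed on the bench (place and yaw vary): base 158 (x) by 210 (y) by 16 mm high, aluminium deck with three pockets in front, green behind. Origin under the base on the bench, 32.5 mm behind the pocket row; x points from the pockets to the clamp hinge, y along the pocket row. Two bearing plates at the hinge stand 56 mm above the bench
- pocket_1 (a point): centre of the floor of the pocket at its -y end of the demagnetiser, 10 mm above the bench; axes as the demagnetiser's. The pocket is a recess 53 mm (x) by 40 mm (y), 6 mm deep; a block lies flat in it with 4 mm play each side, its 45 mm length along x and its 32 mm width along y, its centre 14 mm above this point. Pockets are 64 mm apart along y
- pocket_2 (a point): centre of the floor of the middle pocket of the demagnetiser, 10 mm above the bench; axes as the demagnetiser's. The pocket is a recess 53 mm (x) by 40 mm (y), 6 mm deep; a block lies flat in it with 4 mm play each side, its 45 mm length along x and its 32 mm width along y, its centre 14 mm above this point. Pockets are 64 mm apart along y
- pocket_3 (a point): centre of the floor of the pocket at its +y end of the demagnetiser, 10 mm above the bench; axes as the demagnetiser's. The pocket is a recess 53 mm (x) by 40 mm (y), 6 mm deep; a block lies flat in it with 4 mm play each side, its 45 mm length along x and its 32 mm width along y, its centre 14 mm above this point. Pockets are 64 mm apart along y
- clamp_hinge (a point): the clamp arm's hinge axis, 46 mm above the bench, 82.5 mm behind the pocket row; axes as the demagnetiser's: the hinge turns about its y axis
- clamp_handle (a point): middle of the clamp arm's red round handle (18 mm thick, 48 mm long, along the arm; it ends 20 mm beyond), 148 mm from the hinge axis: in the demagnetiser's axes at hinge + 0.148*(-cos q, 0, sin q), q = joint clamp_arm. It can be pinched across the demagnetiser's y from above all the way with the gripper kept pointing down (it turns between the fingers)
- clamp_arm (a joint): angle of the clamp arm (250 g), rad: 0 when its cross bar (22 by 172 mm, along y, 82.5 mm from the hinge) lies on seated blocks, -0.12 at its stop with nothing below, 1.57 upright, 1.85 fully open, leaning back on its stop. Little friction; let go, it falls to the side it leans to. Open at the start
- out_tray: blue plastic tray fixed on the bench (place and yaw vary; it and the demagnetiser may change sides), 150 mm (x) by 240 mm (y), 28 mm high, walls 5 mm and floor 12 mm thick, so 16 mm deep inside, open at the top. Origin under its middle, on the bench; x and y along its sides. Three blocks lie side by side along its y at 70 mm spacing
- stop: fixed dark steel angle plate on the bench, the stop: its upright face is 90 mm wide (y) and 40 mm high; its x axis points out of the face, level, to where the remote is laid. Origin on the bench, in the plane of the face, at the middle of its width; place and yaw vary
- remote_center (a point): centre of the loose yellow remote's case (120 mm along x, 38 mm wide along y, 28 mm high, 170 g), 14 mm above its underside; x points along the case from the plain back end to the end with the red button. Laid flat at the stop, its x axis is along the stop's x axis
- remote_back (a point): middle of the remote's plain back end face, 60 mm from its centre
- button_face (a point): middle of the outer face of the red push button (24 mm wide, 18 mm high) on the remote's other end, 70 mm from its centre when out, 14 mm above the bench when the remote lies flat; its x axis points out of the button
- remote_button (a joint): travel of the red button into the case, m: 0 out, 0.006 fully in. Spring: 2 N to start it, 5.4 N to hold it fully in; it springs back. An unbraced remote slides away (friction about 1 to 2 N) before the button goes in
- block_a_center (a point): centre of a grey steel block (32 mm along its x, 45 mm along its y, 28 mm high along z, 0.3 kg), 14 mm above its underside; it starts flat on the bench. Two or three of the blocks are there, None for an absent one
- block_b_center (a point): centre of a grey steel block (32 mm along its x, 45 mm along its y, 28 mm high along z, 0.3 kg), 14 mm above its underside; it starts flat on the bench. Two or three of the blocks are there, None for an absent one
- block_c_center (a point): centre of a grey steel block (32 mm along its x, 45 mm along its y, 28 mm high along z, 0.3 kg), 14 mm above its underside; it starts flat on the bench. Two or three of the blocks are there, None for an absent one
- bush_center (a point): brass bush standing on the bench, 34 mm diameter, 30 mm high, half-way up; loose, not part of the job, to be left where it is
- insulator_center (a point): white porcelain insulator standing on the bench, 34 mm diameter, 46 mm high, half-way up; loose, not part of the job, to be left where it is

How it is judged (in metres and radians):
On the way, in this order (a step that is already met when the one before it is completed fails the run):
1. every block lies flat in a pocket of the demagnetiser, the clamp arm still open (x of block_a_center in the frame of demag between -0.045 and -0.02 m and y of block_a_center in the frame of demag between -0.08 and 0.08 m and z of block_a_center in the frame of demag between 0 and 0.0275 m and angle between each of block_a_center, block_b_center, block_c_center's own z axis and vertical below 0.12 rad and x of block_b_center in the frame of demag between -0.045 and -0.02 m and y of block_b_center in the frame of demag between -0.08 and 0.08 m and z of block_b_center in the frame of demag between 0 and 0.0275 m and x of block_c_center in the frame of demag between -0.045 and -0.02 m and y of block_c_center in the frame of demag between -0.08 and 0.08 m and z of block_c_center in the frame of demag between 0 and 0.0275 m and value of joint clamp_arm above 0.6 rad), for 0.2 s.
2. the clamp arm lies on the seated blocks (x of block_a_center in the frame of demag between -0.045 and -0.02 m and y of block_a_center in the frame of demag between -0.08 and 0.08 m and z of block_a_center in the frame of demag between 0 and 0.0275 m and angle between each of block_a_center, block_b_center, block_c_center's own z axis and vertical below 0.12 rad and x of block_b_center in the frame of demag between -0.045 and -0.02 m and y of block_b_center in the frame of demag between -0.08 and 0.08 m and z of block_b_center in the frame of demag between 0 and 0.0275 m and x of block_c_center in the frame of demag between -0.045 and -0.02 m and y of block_c_center in the frame of demag between -0.08 and 0.08 m and z of block_c_center in the frame of demag between 0 and 0.0275 m and value of joint clamp_arm below 0.08 rad), for 0.2 s.
3. with the blocks clamped, the remote's back end bears on the stop and its button is held in (over 4 mm) for 0.8 s (all of step 2 and value of joint remote_button above 0.004 m and x of remote_back in the frame of stop between -0.01 and 0.01 m and y of remote_back in the frame of stop between -0.05 and 0.05 m and contact force between remote and stop above 2 N), for 0.8 s.
4. the clamp arm is open again, past upright (value of joint clamp_arm above 1.6 rad), for 0.2 s.
At the end, for the whole second after the job is handed in: every block lies at rest on the floor of the blue tray (its centre within the walls and less than 37 mm above the bench), the clamp arm is open past upright (over 1.6 rad) and the button is out (x of block_a_center in the frame of out_tray between -0.07 and 0.07 m and y of block_a_center in the frame of out_tray between -0.115 and 0.115 m and z of block_a_center in the frame of out_tray between 0 and 0.037 m and linear speed of each of block_a, block_b, block_c below 0.02 m/s and x of block_b_center in the frame of out_tray between -0.07 and 0.07 m and y of block_b_center in the frame of out_tray between -0.115 and 0.115 m and z of block_b_center in the frame of out_tray between 0 and 0.037 m and x of block_c_center in the frame of out_tray between -0.07 and 0.07 m and y of block_c_center in the frame of out_tray between -0.115 and 0.115 m and z of block_c_center in the frame of out_tray between 0 and 0.037 m and value of joint clamp_arm above 1.6 rad and value of joint remote_button below 0.002 m); the robot touches nothing.
It fails at once if the brass bush or the insulator is moved more than 30 mm (distance of any of bush_center, insulator_center from where it was at the start of the episode above 0.03 m).
Of block_a, block_b, block_c only 2 to 3 are there at a start; the rules pass over those that are not, and their reading is None.
At some moment in a run one of remote, block_a, block_b, block_c may be knocked a few centimetres aside while the robot is not near it.
It also fails if it takes over 210 s, if anything falls off the work surface, if the arm or the gripper's body presses on something with over 40 N, if the wrist force passes 120 N, or if a joint passes its speed limit or range.

## Working session

There is one attempt and no reset: what is moved stays moved. The work goes in short steps, Python scripts to look and compute and a tool call to move; the robot and the scene stay as the last step left them, time stands still between calls to the robot, and variables do not carry over. Pictures are saved under pics/ and viewed, at most 16 in all, crops included, and the job is handed in when it is done.

Besides the shell and the picture viewer there is one more tool, called after ">>>" in YAML: its name, and indented under it one key for each argument. drive_tool: Moves the arm, as the interface text tells. Its arguments: {"type":"object","properties":{"offset":{"type":"array"},"turn":{"type":"array"},"hand":{"type":"array"},"newtons":{"type":"number"}},"required":["offset","turn","hand"]}

```bash
ls; mkdir -p pics; python3 - <<'E'
from rig import *
import cv2,numpy as np
s=observe();print(s)
for n in("top","side"):
    i=get_image(n);cv2.imwrite(f"pics/{n}0.png",i);c=camera_info(n);print(n,c)
E
```

```text
pics
{'time_s': 0.0, 'q': array([-8.35539602e+01,  2.18435674e+01,  7.43837609e+01,  6.04681138e-04,
        8.38589469e+01, -1.23355268e+01]), 'qvel': array([-0.00794729,  0.03677955, -0.02759896,  0.05645714, -0.06708939,
       -0.13300824]), 'joint_efforts': array([-1.53200257e-03, -4.48465848e+01, -2.31276852e+01, -2.10901644e-04,
        4.75806810e-03, -1.14307710e-05]), 'position': array([ 0.17704863, -0.52042365,  0.23069347]), 'tool_rot': array([[ 9.46753284e-01,  3.21959927e-01, -1.58623830e-04],
       [ 3.21959795e-01, -9.46752158e-01,  1.49744341e-03],
       [ 3.31939317e-04, -1.46877996e-03, -9.99998866e-01]]), 'ft_force': array([ 0.16939561, -0.47577324, -0.07303583]), 'wrist_torque': array([0.03394856, 0.01542114, 0.00544028]), 'gripper_force': 0.0, 'grip_width': 0.08558395612665248}
top {'fx': 515.2750576077149, 'fy': 515.2750576077149, 'cx': 328.4901654751027, 'cy': 201.8990880803415, 'world_to_cam': array([[ 4.09570326e-03, -9.99824257e-01, -1.82942648e-02,
         6.56542998e-03],
       [-9.89019556e-01, -1.34746732e-03, -1.47778560e-01,
         5.35468779e-01],
       [ 1.47727938e-01,  1.86986427e-02, -9.88851261e-01,
         1.59322760e+00],
       [ 0.00000000e+00,  0.00000000e+00,  0.00000000e+00,
         1.00000000e+00]])}
side {'fx': 478.03922287267244, 'fy': 478.03922287267244, 'cx': 317.36327453243007, 'cy': 199.80086710093752, 'world_to_cam': array([[-0.92453953, -0.38088285, -0.01244608,  0.48743211],
       [-0.18808742,  0.48447317, -0.85434704,  0.17617609],
       [ 0.33143593, -0.78753666, -0.51955387,  1.0385714 ],
       [ 0.        ,  0.        ,  0.        ,  1.        ]])}
```

View pics/top0.png

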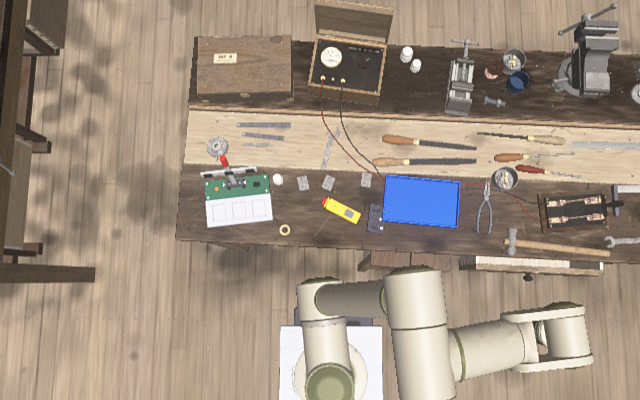

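View pics/side0.png

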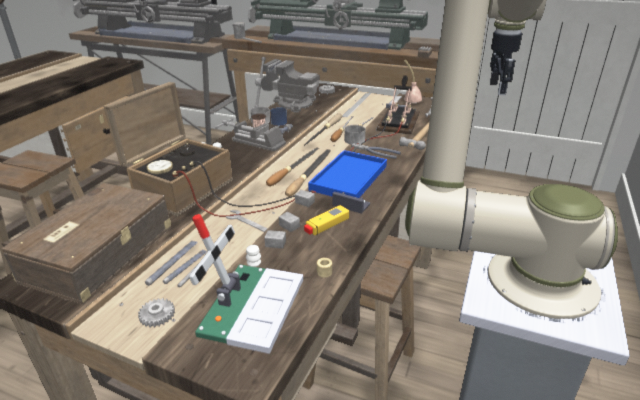

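The top view shows the demagnetiser at about (238,198) with its deck toward the robot. Three grey blocks are near (303,183), (328,183) and (366,180), the remote at (341,210), the stop at (375,218), and the tray at (421,201). The bush is at (285,230) and the insulator at (278,180). Next I'll zoom in and measure.

```bash
cat > h.py <<'E'
import numpy as np,cv2
from rig import *
def ray(n,u,v,z,c=None):
    c=c or camera_info(n);T=c["world_to_cam"];R=T[:3,:3];o=-R.T@T[:3,3]
    d=R.T@np.array([(u-c["cx"])/c["fx"],(v-c["cy"])/c["fy"],1]);return o+d*(z-o[2])/d[2]
def proj(n,p,c=None):
    c=c or camera_info(n);T=c["world_to_cam"];q=T[:3,:3]@np.array(p)+T[:3,3]
    return np.array([c["fx"]*q[0]/q[2]+c["cx"],c["fy"]*q[1]/q[2]+c["cy"]])
def corners(mask,n,z,amin=60,c=None):
    out=[]
    for k in cv2.findContours(mask.astype(np.uint8),cv2.RETR_EXTERNAL,cv2.CHAIN_APPROX_NONE)[0]:
        if cv2.contourArea(k)<amin: continue
        P=np.array([ray(n,*p[0],z,c)[:2] for p in k],np.float32)
        r=cv2.minAreaRect((P*1000).astype(np.float32))
        out.append((np.round(k.mean((0,1)),1),np.round(r[0],1),np.round(r[1],1),round(r[2],1)))
    return out
E
python3 - <<'E'
from h import *
i=get_image("top")
cv2.imwrite("pics/z1.png",cv2.resize(i[160:245,195:390],None,fx=4,fy=4,interpolation=cv2.INTER_CUBIC))
h=cv2.cvtColor(i,cv2.COLOR_BGR2HSV);H,S,V=cv2.split(h)
roi=np.zeros(H.shape,bool);roi[160:245,185:475]=1
for nm,m,z in(("blue",(H>105)&(H<125)&(S>150)&roi,.028),("yel",(H>20)&(H<35)&(S>150)&roi,.028),("red",((H<6)|(H>174))&(S>180)&roi,.02),
  ("white",(V>180)&(S<40)&roi,.016),("green",(H>50)&(H<95)&(S>80)&roi,.016),("grey",(V>120)&(V<200)&(S<45)&roi,.028)):
    print(nm,*corners(m,"top",z,25),sep="\n ")
E
```

```text
blue
 (array([421. , 201.2]), array([ 541.5, -286.4]), array([239.1, 151.2]), 84.6)
yel
 (array([342.2, 210.3]), array([510.6, -33.5]), array([119. ,  38.4]), 62.3)
red
white
 (array([238.7, 209.9]), array([513.1, 298.4]), array([ 88.1, 211.2]), 6.9)
 (array([302.5, 182.4]), array([602.4,  92.2]), array([43.7, 29.8]), 13.0)
 (array([328., 182.]), array([603.8,  10.1]), array([29.5, 43.3]), 68.7)
 (array([277.3, 178.8]), array([614. , 174.2]), array([33.3, 29.3]), 1.0)
 (array([365.7, 178.9]), array([ 612.3, -111.6]), array([29.6, 41. ]), 81.7)
 (array([214.9, 171.6]), array([635.9, 380.1]), array([20. , 95.2]), 10.7)
 (array([244. , 168.4]), array([647.3, 285.5]), array([17. , 82.3]), 6.9)
green
 (array([222.5, 190.1]), array([582.6, 351.9]), array([ 58.6, 116.4]), 7.3)
grey
 (array([348.5, 213.3]), array([501.3, -56.2]), array([24.2, 18.6]), 63.3)
 (array([371.8, 217. ]), array([ 486.7, -136.5]), array([34.6, 86.4]), 82.5)
 (array([303.2, 183.1]), array([599.1,  90.9]), array([47.5, 33.3]), 11.9)
 (array([233.9, 181.4]), array([608.2, 311.8]), array([35.8, 74.3]), 4.2)
 (array([328.1, 182.3]), array([600.8,   9.9]), array([33.6, 48.1]), 68.7)
 (array([365.3, 179.4]), array([ 610. , -110.9]), array([33.1, 47.1]), 81.6)
 (array([220.9, 171.7]), array([633.5, 357.6]), array([24.2, 78.5]), 18.9)
```

View pics/z1.png

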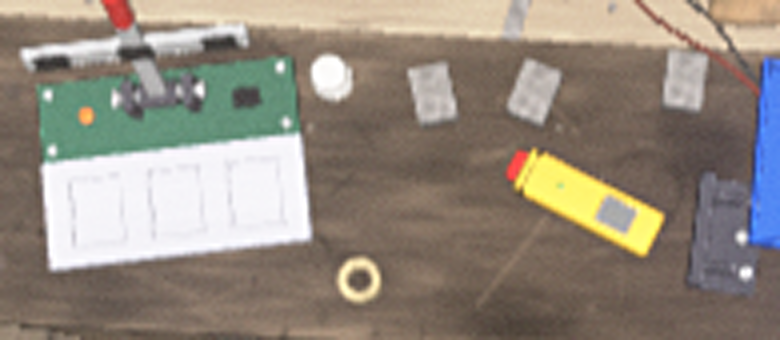

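>>> drive_tool:
  offset:
    - [0,0,-0.6]
    - [0,0,-0.6]
    - [0,0,-0.6]
    - [0,0,-0.6]
    - [1,-1,0]
    - [1,-1,0]
    - [1,-1,0]
    - [1,-1,0]
    - [1,-1,0]
    - [1,-1,0]
  turn:
    - [0,0,0.8]
    - [0,0,0.8]
    - [0,0,0.8]
    - [0,0,0.7]
    - [0,0,0]
    - [0,0,0]
    - [0,0,0]
    - [0,0,0]
    - [0,0,0]
    - [0,0,0]
  hand: [1,1,1,1,1,1,1,1,1,1]

```text
time_s: 1.4
position: [0.4173, -0.2784, 0.3272]
tool_rot: [[1.0, 0.003, -0.0], [0.003, -1.0, 0.0], [-0.0, -0.0, -1.0]]
ft_force: [0.2, -0.7, 0.2]
grip_width: 0.0856
gripper_force: 0.0
```

>>> drive_tool:
  offset:
    - [0,-1,0]
    - [0,-1,0]
    - [0,-1,0]
    - [0,-1,0]
    - [0,-1,0]
    - [0,0,0]
    - [0,0,0]
    - [0,0,0]
    - [0,0,0]
    - [0,0,0]
  turn:
    - [0,0,0]
    - [0,0,0]
    - [0,0,0]
    - [0,0,0]
    - [0,0,0]
    - [0,0,0]
    - [0,0,0]
    - [0,0,0]
    - [0,0,0]
    - [0,0,0]
  hand: [1,1,1,1,1,1,1,1,1,1]

```text
time_s: 2.65
position: [0.4157, -0.0803, 0.3272]
tool_rot: [[1.0, 0.002, -0.0], [0.002, -1.0, 0.0], [-0.0, -0.0, -1.0]]
ft_force: [-0.4, -0.4, -0.1]
grip_width: 0.0857
gripper_force: 0.0
```

```bash
python3 - <<'E'
from h import *
s=observe();print(s["position"],s["tool_rot"],s["q"])
c=camera_info("wrist");i=get_image("wrist");cv2.imwrite("pics/w1.png",i);np.save("w1.npy",i)
T=c["world_to_cam"];print(T,-T[:3,:3].T@T[:3,3],c["fx"]);import pickle;pickle.dump(c,open("w1.pkl","wb"))
E
```

```text
[ 0.41568591 -0.08034108  0.32722733] [[ 9.99997014e-01  2.43614462e-03 -1.91446658e-04]
 [ 2.43616038e-03 -9.99997029e-01  8.21765636e-05]
 [-1.91245896e-04 -8.26427130e-05 -9.99999978e-01]] [-2.70511829e+01  5.35040658e+00  8.09472138e+01 -7.96986052e-04
  9.37142900e+01  6.28091841e+01]
[[ 0.00283099 -0.99999544  0.0010536  -0.08171115]
 [-0.94881047 -0.00235332  0.31583721  0.3230329 ]
 [-0.31583329 -0.0018938  -0.94881281  0.60183801]
 [ 0.          0.          0.          1.        ]] [ 0.4968088  -0.07981082  0.4690919 ] 289.40994338579964
```

View pics/w1.png

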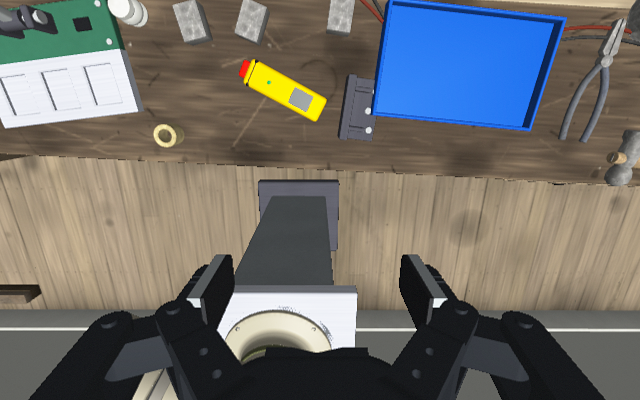

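The wrist view shows all of it: demagnetiser pockets around (15–105,65–125), blocks at (192,20), (252,18) and (341,15), the remote at (285,92), the stop at (357,105) and the tray at (470,65). I'll measure from this picture.

```bash
cat > meas.py <<'E'
from h import *
def scan(i,c,n="wrist",lim=(0,160,0,640)):
    h=cv2.cvtColor(i,cv2.COLOR_BGR2HSV);H,S,V=[a.astype(int) for a in cv2.split(h)]
    roi=np.zeros(H.shape,bool);roi[lim[0]:lim[1],lim[2]:lim[3]]=1
    for nm,m,z,a in(("blue",(H>105)&(H<125)&(S>150),.028,900),("yel",(H>20)&(H<35)&(S>180)&(V>180),.028,300),("red",((H<6)|(H>174))&(S>180)&(V>120),.014,30),
      ("white",(V>215)&(S<25),.016,900),("grey",(V>120)&(V<215)&(S<30),.028,300),("dark",(V<85)&(S<90)&(V>30),.04,300)):
        for r in corners(m&roi,n,z,a,c): print(nm,*r)
E
python3 - <<'E'
from meas import *;import pickle
i=np.load("w1.npy");c=pickle.load(open("w1.pkl","rb"))
scan(i,c)
h=cv2.cvtColor(i,cv2.COLOR_BGR2HSV)
cv2.imwrite("pics/w1z.png",np.hstack([cv2.resize(i[40:150,0:150],None,fx=3,fy=3,interpolation=cv2.INTER_CUBIC),cv2.resize(i[60:170,325:390],None,fx=3,fy=3,interpolation=cv2.INTER_CUBIC)]))
for v in (80,95,110,125): print(h[v,336:384,2])
E
```

```text
blue [463.9  63.1] [ 543.  -285.1] [243.  149.1] 84.6
yel [282.7  89.1] [512.5 -35.3] [117.2  36.3] 62.7
red [243.5  68.3] [543.3  24.9] [ 8.6 23.6] 62.2
white [55.3 90.2] [513.7 296. ] [ 84.5 209. ] 6.9
grey [597.6  68.5] [ 525.1 -471.1] [ 22.  161.6] 73.7
grey [340.7  14.9] [ 607.3 -111.7] [31.5 38.1] 82.2
grey [250.2  19.6] [601.1   8.5] [31.7 45.1] 69.1
grey [189.1  20.4] [599.9  89.5] [44.8 31.9] 13.0
grey [133.7  14.9] [605.6 165.8] [32.  43.8] 25.5
dark [252.4 149.1] [432.6  11.6] [32.3 85. ] 0.2
dark [340.2  72.9] [522.  -98.5] [ 89. 127.] 67.3
dark [583.   70.7] [ 525.8 -429.6] [ 63.9 155.4] 83.7
dark [28.8 22.3] [595.2 298.6] [35.3 76. ] 7.1
[ 74  76  79  81  83  83  81  82  83  71  34  43  83 111 112 110 110 108
 109 107 103 112 112 111 113 112 110 111 110 111 111 110 111 110 114 111
 108 103  96  79  79 131 234 242 234 248 247 247]
[ 93  95  97  96  96  97  95  67  33  44 100 113 111 108 108 109 110 103
  87 113 113 112 114 111 110 109 110 111 110 108 110 112 111 110 111 106
 100  74  91 176 240 239 241 249 248 248 248 247]
[103 106 105 106 105  45  38  57 106 113 110 107 110 111 109 105 112 113
 112 113 111 109 109 107 108 108 109 106 118 197 236 227 227 236 236  65
  89 201 244 242 245 250 250 249 249 249 249 249]
[100 102  99  34  44  85 112 114 110 108 110 111 104  66  80  92 101 103
 114 111 110 111 108 111 110 109 109 107 107 108 105 107 103 107 106 104
 105 108  99  93  94  94  94  96  96  96  96  97]
```

View pics/w1z.png

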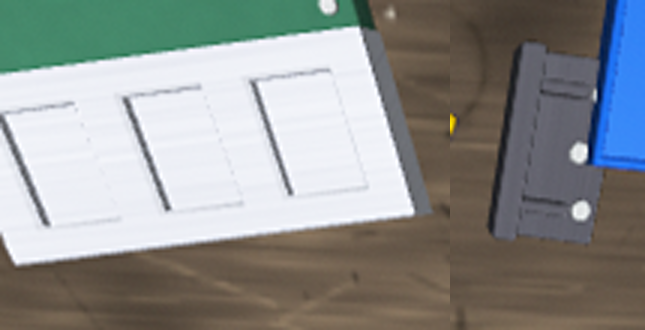

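The crops show the three pockets, with rims at about (83–122, 66–105) for the -y one in the full picture. The stop's face edge runs from about (348,80) to (341,125).

```bash
python3 - <<'E'
from h import *;import pickle
c=pickle.load(open("w1.pkl","rb"))
for nm,P in(("p1",[(250,78),(330,69),(367,187),(289,195)]),("p2",[(123,97),(200,86),(242,203),(166,210)]),("p3",[(0,114),(73,103),(120,218),(47,226)])):
    Q=np.array([ray("w",u/3,40+v/3,.016,c)[:2]*1000 for u,v in P]);print(nm,Q.mean(0).round(1),[np.linalg.norm(Q[a]-Q[a-1]).round(1) for a in range(4)])
for z,P in((.04,[(348.5,80),(346,95),(343.5,110),(341,125)]),(0,[(345.5,80),(343.5,95),(341,110),(339,125)])):
    Q=np.array([ray("w",u,v,z,c)[:2]*1000 for u,v in P]);print(Q.round(1).tolist(),np.degrees(np.arctan2(*(Q[0]-Q[-1])[::-1])))
# stop end corners of upright top edge (zoom px rel 325,60)
for u,v in [(523,44),(545,46),(492,235),(516,238)]: print(ray("w",325+(u-450)/3,60+v/3,.04,c)[:2]*1000)
E
```

```text
p1 [520.8 230.5] [np.float64(53.4), np.float64(39.2), np.float64(53.6), np.float64(39.6)]
p2 [513.1 293.9] [np.float64(52.2), np.float64(38.5), np.float64(53.7), np.float64(38.9)]
p3 [505.4 356.1] [np.float64(52.3), np.float64(37.1), np.float64(53.4), np.float64(37.9)]
[[526.3, -124.4], [506.8, -121.6], [486.8, -118.8], [466.1, -115.8]] -8.070835756233963
[[529.0, -124.0], [507.8, -121.7], [485.9, -118.5], [463.3, -116.0]] -6.906122206185197
[ 533.03830951 -125.24832459]
[ 532.22633264 -135.31745693]
[ 447.21362801 -113.47876876]
[ 445.80409944 -125.22105463]
```

```bash
cat > plan.py <<'E'
import sys;from h import *
# args: x,y,z,yaw waypoints (mm,deg); prints turn units then offset units (turn first)
s=observe();p=s["position"]*1000;R=s["tool_rot"];yaw=np.degrees(np.arctan2(R[1,0],R[0,0]))
print("now",p.round(1),"yaw",yaw.round(2),"t",s["time_s"],"q6",s["q"][5].round(0),"F",s["ft_force"].round(1))
for a in sys.argv[1:]:
    t=np.array([float(v) for v in a.split(",")]);d=(t[:3]-p)
    dy=(yaw-t[3]+180)%360-180;r=np.radians(t[3])
    o=np.array([d[0]*np.cos(r)+d[1]*np.sin(r),d[0]*np.sin(r)-d[1]*np.cos(r),-d[2]])/40
    print(a,"turn",round(dy/6,2),"off",o.round(2));p=t[:3];yaw=t[3]
E
python3 plan.py 601,8.5,90,-21 601,8.5,7,-21 601,8.5,107,-21 513.3,294.5,107,7 513.3,294.5,18,7
```

```text
now [415.7 -80.2 327.3] yaw 0.15 t 2.7 q6 63.0 F [ 0.   0.2 -0.2]
601,8.5,90,-21 turn 3.52 off [ 3.53 -3.73  5.93]
601,8.5,7,-21 turn 0.0 off [ 0.   -0.    2.08]
601,8.5,107,-21 turn 0.0 off [ 0.  -0.  -2.5]
513.3,294.5,107,7 turn -4.67 off [-1.3  -7.36 -0.  ]
513.3,294.5,18,7 turn 0.0 off [0.   0.   2.22]
```

>>> drive_tool:
  offset:
    - [0,0,0]
    - [0,0,0]
    - [0,0,0]
    - [0,0,0]
    - [0,0,0]
    - [0,0,0]
    - [0,0,0]
    - [0,0,0]
    - [0,0,0]
    - [0,0,0]
  turn:
    - [0,0,-1]
    - [0,0,-1]
    - [0,0,-1]
    - [0,0,-1]
    - [0,0,-1]
    - [0,0,-1]
    - [0,0,-1]
    - [0,0,-1]
    - [0,0,-1]
    - [0,0,-1]
  hand: [1,1,1,1,1,1,1,1,1,1]

```text
time_s: 3.95
position: [0.4157, -0.08, 0.3273]
tool_rot: [[0.494, 0.869, -0.0], [0.869, -0.494, 0.0], [0.0, -0.0, -1.0]]
ft_force: [0.5, -0.3, -0.0]
grip_width: 0.0852
gripper_force: 0.0
```

>>> drive_tool:
  offset:
    - [0,0,0]
    - [0,0,0]
    - [0,0,0]
    - [0,0,0]
    - [0,0,0]
    - [0,0,0]
    - [0,0,0]
    - [0,0,0]
    - [0,0,0]
    - [0,0,0]
  turn:
    - [0,0,-1]
    - [0,0,-1]
    - [0,0,-1]
    - [0,0,-1]
    - [0,0,-1]
    - [0,0,-1]
    - [0,0,-1]
    - [0,0,-1]
    - [0,0,-1]
    - [0,0,-1]
  hand: [1,1,1,1,1,1,1,1,1,1]

```text
time_s: 5.2
position: [0.4157, -0.08, 0.3273]
tool_rot: [[-0.506, 0.863, -0.0], [0.863, 0.506, -0.0], [0.0, -0.0, -1.0]]
ft_force: [-0.1, -0.4, -0.1]
grip_width: 0.0854
gripper_force: 0.0
```

>>> drive_tool:
  offset:
    - [0,0,0]
    - [0,0,0]
    - [0,0,0]
    - [0,0,0]
    - [0,0,0]
    - [0,0,0]
    - [0,0,0]
    - [0,0,0]
    - [0,0,0]
    - [0,0,0]
  turn:
    - [0,0,-1]
    - [0,0,-1]
    - [0,0,-1]
    - [0,0,-1]
    - [0,0,-1]
    - [0,0,-1]
    - [0,0,-0.5]
    - [0,0,0]
    - [0,0,0]
    - [0,0,0]
  hand: [1,1,1,1,1,1,1,1,1,1]

```text
time_s: 6.45
position: [0.4157, -0.08, 0.3273]
tool_rot: [[-0.934, 0.356, 0.0], [0.356, 0.934, 0.0], [-0.0, 0.0, -1.0]]
ft_force: [0.4, 0.2, 0.4]
grip_width: 0.0854
gripper_force: 0.0
```

```bash
python3 - <<'E'
from meas import *
c=camera_info("wrist");i=get_image("wrist");cv2.imwrite("pics/w2.png",i)
scan(i,c,"wrist",(0,400,0,640))
E
python3 plan.py 601,8.5,90,159 601,8.5,7,159 601,8.5,107,159 513.3,294.5,107,187 513.3,294.5,18,187
```

```text
blue [233.4 260. ] [ 538.3 -284.3] [243.4 155.3] 84.6
yel [364.  202.5] [510.2 -35.2] [118.6  37.8] 62.7
red [402.4 206.4] [544.5  25.1] [ 8.5 25.4] 62.4
white [571.8 126.1] [512.8 296.1] [ 85.6 209.4] 6.9
grey [204.5 278.6] [ 546.4 -339.2] [ 19.2 119.6] 33.7
grey [ 53.9 255.5] [ 412.9 -562.3] [30.  89.6] 82.2
grey [416.9 261.3] [654.5  15.2] [171.  47.] 6.8
grey [451.2 223.2] [595.6  88.8] [52.4 32.2] 13.6
grey [618.1 217.9] [685.  354.2] [64.2 35.4] 56.1
grey [296.4 209.3] [ 486.8 -144. ] [46.9 97.3] 82.8
grey [617.7 189.4] [632.1 353.2] [99.  28.6] 46.1
grey [546.5 116.2] [505.2 281. ] [ 87.1 207.2] 6.9
grey [298.4  34.4] [232.4 -33.4] [ 86.8 126. ] 0.0
dark [ 34.5 329.5] [ 519.1 -687.1] [ 71.9 189.3] 1.2
dark [345.8 342.9] [ 711.3 -192.8] [1168.4  346.2] 69.3
dark [591.4 178.4] [592.4 302. ] [46.  78.2] 5.5
dark [155.9 168.6] [ 342.6 -314.4] [85.4 15.1] 86.9
dark [366.  121.3] [385.6 -33.1] [817.4   7.2] 87.1
dark [294.4  15.1] [238.5 -44.5] [124.7  53.7] 69.1
now [415.7 -79.9 327.3] yaw 159.16 t 6.5 q6 -96.0 F [ 0.2 -0.1  0.6]
601,8.5,90,159 turn 0.03 off [-3.53  3.72  5.93]
601,8.5,7,159 turn 0.0 off [0.   0.   2.08]
601,8.5,107,159 turn 0.0 off [ 0.   0.  -2.5]
513.3,294.5,107,187 turn -4.67 off [ 1.3   7.36 -0.  ]
513.3,294.5,18,187 turn 0.0 off [-0.    0.    2.22]
```

View pics/w2.png

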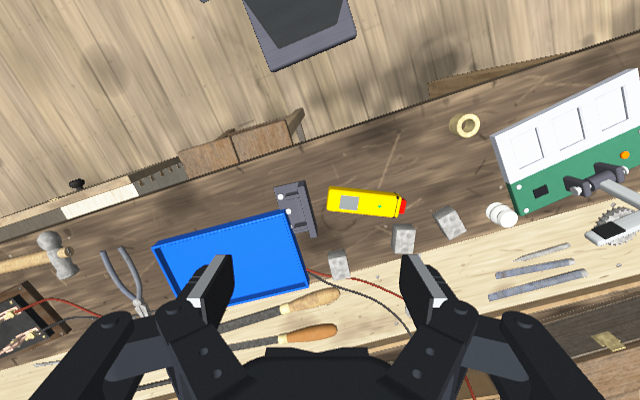

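The picture confirms the earlier positions: blocks at (404,240), (450,223) and (339,265), the remote at (365,203), all matching. I'll pick block B now.

>>> drive_tool:
  offset:
    - [-0.59,0.62,0.99]
    - [-0.59,0.62,0.99]
    - [-0.59,0.62,0.99]
    - [-0.59,0.62,0.99]
    - [-0.59,0.62,0.99]
    - [-0.59,0.62,0.99]
    - [0,0,0.7]
    - [0,0,0.7]
    - [0,0,0.68]
    - [0,0,0]
  turn:
    - [0,0,0]
    - [0,0,0]
    - [0,0,0]
    - [0,0,0]
    - [0,0,0]
    - [0,0,0]
    - [0,0,0]
    - [0,0,0]
    - [0,0,0]
    - [0,0,0]
  hand: [0.85,0.85,0.85,0.85,0.85,0.85,0.85,0.85,0.85,0.85]
  newtons: 50

```text
time_s: 7.75
position: [0.5999, 0.009, 0.0048]
tool_rot: [[-0.935, 0.356, -0.004], [0.356, 0.935, 0.001], [0.004, -0.001, -1.0]]
ft_force: [0.2, 0.9, 0.0]
grip_width: 0.0728
gripper_force: 0.0
```

>>> drive_tool:
  offset:
    - [0,0,0]
    - [0,0,0]
    - [0,0,0]
    - [0,0,0]
    - [0,0,0]
    - [0,0,-0.5]
    - [0,0,-0.5]
    - [0,0,-0.5]
    - [0,0,-0.5]
    - [0,0,-0.5]
  turn:
    - [0,0,0]
    - [0,0,0]
    - [0,0,0]
    - [0,0,0]
    - [0,0,0]
    - [0,0,0]
    - [0,0,0]
    - [0,0,0]
    - [0,0,0]
    - [0,0,0]
  hand: [0,0,0,0,0,0,0,0,0,0]

```text
time_s: 9.0
position: [0.6006, 0.0089, 0.1072]
tool_rot: [[-0.935, 0.355, -0.001], [0.355, 0.935, 0.0], [0.001, -0.0, -1.0]]
ft_force: [0.1, 0.5, -2.7]
grip_width: 0.0313
gripper_force: 50.2
```

```bash
python3 - <<'E'
from h import *
i=get_image("wrist");np.save("g.npy",i);s=observe();print(s["grip_width"],s["gripper_force"])
E
python3 plan.py 513.1,295.5,107,187 513.1,295.5,18,187
```

```text
0.030936218137136526 50.34777224063873
now [601.8   8.7 109.9] yaw 159.18 t 9.05 q6 -80.0 F [ 1.6 -0.9 -0.1]
513.1,295.5,107,187 turn -4.64 off [1.33 7.39 0.07]
513.1,295.5,18,187 turn 0.0 off [-0.    0.    2.22]
```

>>> drive_tool:
  offset:
    - [0,0,0]
    - [0,0,0]
    - [0,0,0]
    - [0,0,0]
    - [0.17,0.9,0]
    - [0.17,0.93,0]
    - [0.17,0.93,0]
    - [0.17,0.93,0]
    - [0.17,0.93,0]
    - [0.17,0.93,0]
  turn:
    - [0,0,-1]
    - [0,0,-1]
    - [0,0,-1]
    - [0,0,-1]
    - [0,0,-0.64]
    - [0,0,0]
    - [0,0,0]
    - [0,0,0]
    - [0,0,0]
    - [0,0,0]
  hand: [0,0,0,0,0,0,0,0,0,0]

```text
time_s: 10.3
position: [0.5349, 0.2259, 0.1061]
tool_rot: [[-0.993, -0.122, -0.001], [-0.122, 0.993, -0.0], [0.001, -0.0, -1.0]]
ft_force: [0.8, 0.1, -2.8]
grip_width: 0.0311
gripper_force: 50.3
```

>>> drive_tool:
  offset:
    - [0.17,0.9,0]
    - [0.15,0.93,0]
    - [0,0,0]
    - [0,0,0]
    - [0,0,0]
    - [0,0,0]
    - [0,0,0]
    - [0,0,0]
    - [0,0,0]
    - [0,0,0]
  turn:
    - [0,0,0]
    - [0,0,0]
    - [0,0,0]
    - [0,0,0]
    - [0,0,0]
    - [0,0,0]
    - [0,0,0]
    - [0,0,0]
    - [0,0,0]
    - [0,0,0]
  hand: [0,0,0,0,0,0,0,0,0,0]

```text
time_s: 11.55
position: [0.514, 0.2959, 0.1065]
tool_rot: [[-0.992, -0.122, -0.0], [-0.122, 0.992, 0.0], [0.0, 0.0, -1.0]]
ft_force: [-0.1, 0.3, -4.1]
grip_width: 0.0307
gripper_force: 50.5
```

```bash
python3 plan.py 513.1,295.5,17,187; python3 - <<'E'
from h import *
import pickle
c=camera_info("wrist");i=get_image("wrist")
pickle.dump((i,c),open("w3.pkl","wb"));cv2.imwrite("pics/w3.png",i)
E
```

```text
now [514.  295.9 106.5] yaw -172.98 t 11.55 q6 -79.0 F [-0.1  0.3 -4.1]
513.1,295.5,17,187 turn 0.0 off [ 0.02 -0.01  2.24]
```

View pics/w3.png

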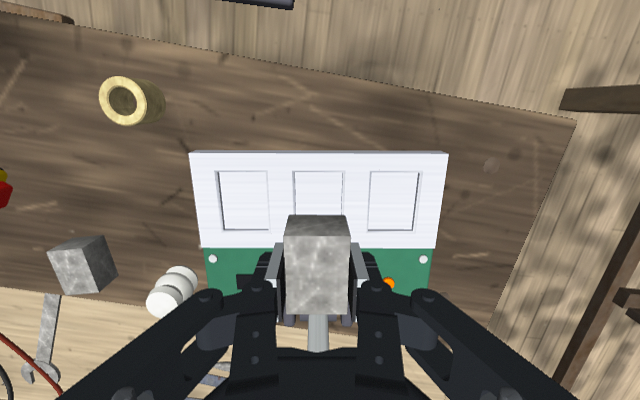

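The picture shows the held block centred at u≈317. The pocket rims lie at rows 171–230: left pocket 215–270, middle 292–343, right 371–420. I'll check the pocket centres from these.

```bash
python3 - <<'E'
from h import *
import pickle
i,c=pickle.load(open("w3.pkl","rb"))
for n,P in(("p1",[(215,171),(269,171),(270,230),(221,230)]),("p3",[(371,171),(420,171),(414,230),(368,230)]),("deck",[(190,152),(447,152),(435,248),(202,248)]),("p2front",[(292,171),(343,171)])):
    Q=np.array([ray("w",u,v,.016,c)[:2]*1000 for u,v in P]);print(n,Q.round(1).tolist(),Q.mean(0).round(1))
E
```

```text
p1 [[496.5, 210.1], [491.1, 254.1], [543.8, 258.7], [549.1, 216.0]] [520.1 234.7]
p3 [[480.8, 337.1], [475.8, 376.9], [528.2, 384.1], [533.2, 344.1]] [504.5 360.5]
deck [[483.3, 190.0], [458.0, 394.8], [543.1, 406.8], [568.9, 199.5]] [513.3 297.7]
p2front [[488.7, 272.8], [483.6, 314.3]] [486.2 293.6]
```

>>> drive_tool:
  offset:
    - [0.02,0.02,0.5]
    - [0,0,0.5]
    - [0,0,0.5]
    - [0,0,0.4]
    - [0,0,0.2]
    - [0,0,0.12]
    - [0,0,0]
    - [0,0,0]
    - [0,0,0]
    - [0,0,0]
  turn:
    - [0,0,0]
    - [0,0,0]
    - [0,0,0]
    - [0,0,0]
    - [0,0,0]
    - [0,0,0]
    - [0,0,0]
    - [0,0,0]
    - [0,0,0]
    - [0,0,0]
  hand: [0,0,0,0,0,0,0,0,0.5,0.55]

```text
time_s: 12.85
position: [0.5134, 0.2967, 0.0181]
tool_rot: [[-0.993, -0.122, 0.001], [-0.122, 0.993, 0.0], [-0.001, 0.0, -1.0]]
ft_force: [0.0, -1.2, 0.3]
grip_width: 0.047
gripper_force: 0.0
```

>>> drive_tool:
  offset:
    - [0,0,0]
    - [0,0,-0.3]
    - [0,0,-0.9]
    - [0,0,-0.9]
    - [0,0,-0.9]
    - [0,0,0]
    - [0,0,0]
    - [0,0,0]
    - [0,0,0]
    - [0,0,0]
  turn:
    - [0,0,0]
    - [0,0,0]
    - [0,0,0]
    - [0,0,0]
    - [0,0,0]
    - [0,0,0.6]
    - [0,0,0]
    - [0,0,0]
    - [0,0,0]
    - [0,0,0]
  hand: [0.55,0.55,0.55,0.55,0.55,0.7,0.85,0.85,0.85,0.85]

```text
time_s: 14.1
position: [0.513, 0.2966, 0.1375]
tool_rot: [[-0.998, -0.06, -0.001], [-0.06, 0.998, -0.0], [0.001, -0.0, -1.0]]
ft_force: [-0.8, 0.3, 0.4]
grip_width: 0.0725
gripper_force: 0.0
```

```bash
python3 plan.py 600,90,107,193 600,90,6.5,193 600,90,106.5,193 520.8,233.3,106.5,187; python3 - <<'E'
from meas import *
c=camera_info("wrist");i=get_image("wrist");cv2.imwrite("pics/w4.png",i);scan(i,c,"wrist",(0,400,0,640))
i=get_image("top");cv2.imwrite("pics/t4.png",i);scan(i,camera_info("top"),"top",(160,245,240,475))
E
```

```text
now [513.  296.6 137.5] yaw -176.56 t 14.1 q6 -75.0 F [-0.8  0.3  0.4]
600,90,107,193 turn -1.59 off [-0.96 -5.52  0.76]
600,90,6.5,193 turn 0.0 off [-0.    0.    2.51]
600,90,106.5,193 turn 0.0 off [-0.   0.  -2.5]
520.8,233.3,106.5,187 turn 1.0 off [ 1.53  3.8  -0.  ]
red [ 28.8 204. ] [541.8  18. ] [12.4 32.7] 58.1
white [318.4 189.3] [513.3 297.4] [ 84.6 209.1] 6.9
grey [372.8 345.3] [677.5 366.8] [44.6 33. ] 70.9
grey [ 81.2 321.9] [673.1  53.6] [13.6 96.8] 73.9
grey [323.3 320.5] [651.9 313.4] [80.7 21. ] 4.5
grey [193.3 271.9] [602.1 177.2] [24.8 44.3] 58.6
grey [410.3 274. ] [587.5 393. ] [58.3 11.5] 35.2
grey [222.7 273.9] [598.8 210. ] [11.5 58.8] 62.0
grey [104.8 266.3] [598.5  91. ] [46.9 31.5] 13.2
grey [313.  193.7] [511.5 296.1] [56.5 37.4] 8.7
grey [313.5 147.2] [468.7 291.3] [  4.4 199. ] 7.6
dark [314.2 352.1] [681.1 305.8] [ 12.1 116.1] 3.5
dark [ 74.2 353. ] [702.2  71.2] [115.2 172.7] 12.5
dark [375.4 348.4] [650.8 378.9] [188.4 569.7] 3.6
dark [124.3 252.8] [581.  124.3] [49.5 22.7] 17.2
dark [607.4 272.4] [569.6 577.5] [176.6  12.3] 0.1
dark [600.9  81.4] [402.2 507.6] [20.8 66.1] 4.8
dark [32.4 71.3] [422.6  74.2] [55.7 41.1] 87.6
dark [233.2   7.9] [372.  225.6] [ 9.3 83.3] 4.3
blue [421.  201.2] [ 541.5 -286.4] [239.1 151.2] 84.6
```

View pics/w4.png

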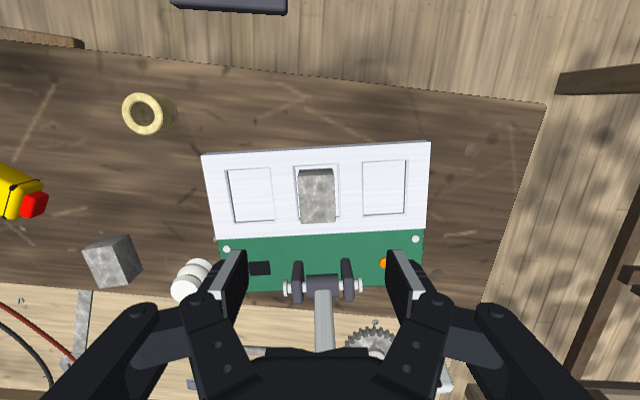

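The middle block is seated in its pocket at (317,195), and block A is still at (112,262). Next is block A.

>>> drive_tool:
  offset:
    - [0,0,0]
    - [0,0,0]
    - [-0.16,-0.92,0]
    - [-0.16,-0.92,0]
    - [-0.16,-0.92,0]
    - [-0.16,-0.92,0]
    - [-0.16,-0.92,0]
    - [-0.16,-0.92,0]
    - [0,0,0.8]
    - [0,0,0.8]
  turn:
    - [0,0,-0.8]
    - [0,0,-0.8]
    - [0,0,0]
    - [0,0,0]
    - [0,0,0]
    - [0,0,0]
    - [0,0,0]
    - [0,0,0]
    - [0,0,0]
    - [0,0,0]
  hand: [0.85,0.85,0.85,0.85,0.85,0.85,0.85,0.85,0.85,0.85]

```text
time_s: 15.45
position: [0.6005, 0.0896, 0.073]
tool_rot: [[-0.974, -0.224, 0.001], [-0.224, 0.974, 0.0], [-0.001, -0.0, -1.0]]
ft_force: [0.4, 0.6, 0.0]
grip_width: 0.0726
gripper_force: 0.0
```

>>> drive_tool:
  offset:
    - [0,0,0.8]
    - [0,0,0.6]
    - [0,0,0.27]
    - [0,0,0]
    - [0,0,0]
    - [0,0,0]
    - [0,0,0]
    - [0,0,0]
    - [0,0,0]
    - [0,0,0]
  turn:
    - [0,0,0]
    - [0,0,0]
    - [0,0,0]
    - [0,0,0]
    - [0,0,0]
    - [0,0,0]
    - [0,0,0]
    - [0,0,0]
    - [0,0,0]
    - [0,0,0]
  hand: [0.85,0.85,0.85,0.85,0,0,0,0,0,0]

```text
time_s: 16.7
position: [0.6008, 0.0902, 0.008]
tool_rot: [[-0.974, -0.225, 0.002], [-0.225, 0.974, 0.0], [-0.002, -0.0, -1.0]]
ft_force: [-1.2, 0.6, 6.0]
grip_width: 0.0307
gripper_force: 51.5
```

```bash
python3 plan.py 600,90,106.5,193 520.8,233.3,106.5,187 520.8,233.3,17,187
```

```text
now [600.8  90.2   8. ] yaw -166.98 t 16.7 q6 -106.0 F [-1.2  0.6  6. ]
600,90,106.5,193 turn 0.0 off [ 0.02 -0.   -2.46]
520.8,233.3,106.5,187 turn 1.0 off [ 1.53  3.8  -0.  ]
520.8,233.3,17,187 turn 0.0 off [-0.    0.    2.24]
```

>>> drive_tool:
  offset:
    - [0,0,-0.8]
    - [0,0,-0.8]
    - [0,0,-0.85]
    - [0.37,0.95,0]
    - [0.38,0.95,0]
    - [0.38,0.95,0]
    - [0.38,0.95,0]
    - [0,0,0]
    - [0,0,0]
    - [0,0,0]
  turn:
    - [0,0,0]
    - [0,0,0.5]
    - [0,0,0.5]
    - [0,0,0]
    - [0,0,0]
    - [0,0,0]
    - [0,0,0]
    - [0,0,0]
    - [0,0,0]
    - [0,0,0]
  hand: [0,0,0,0,0,0,0,0,0,0]

```text
time_s: 17.95
position: [0.5222, 0.2328, 0.1048]
tool_rot: [[-0.993, -0.121, -0.0], [-0.121, 0.993, -0.0], [0.0, -0.0, -1.0]]
ft_force: [-0.6, 0.1, -3.8]
grip_width: 0.0309
gripper_force: 50.7
```

```bash
python3 plan.py 520.8,233.3,106.5,187 520.8,233.3,17.5,187
```

```text
now [522.2 232.8 104.8] yaw -173.05 t 17.95 q6 -85.0 F [-0.6  0.1 -3.8]
520.8,233.3,106.5,187 turn -0.01 off [ 0.03  0.02 -0.04]
520.8,233.3,17.5,187 turn 0.0 off [-0.    0.    2.22]
```

>>> drive_tool:
  offset:
    - [0.03,0.02,0.5]
    - [0,0,0.5]
    - [0,0,0.5]
    - [0,0,0.4]
    - [0,0,0.2]
    - [0,0,0.08]
    - [0,0,0]
    - [0,0,0]
    - [0,0,0]
    - [0,0,0]
  turn:
    - [0,0,0]
    - [0,0,0]
    - [0,0,0]
    - [0,0,0]
    - [0,0,0]
    - [0,0,0]
    - [0,0,0]
    - [0,0,0]
    - [0,0,0]
    - [0,0,0]
  hand: [0,0,0,0,0,0,0,0.5,0.55,0.55]

```text
time_s: 19.2
position: [0.5206, 0.2343, 0.018]
tool_rot: [[-0.992, -0.122, 0.001], [-0.122, 0.992, 0.0], [-0.001, 0.0, -1.0]]
ft_force: [-0.3, 0.1, -0.3]
grip_width: 0.0469
gripper_force: 0.0
```

>>> drive_tool:
  offset:
    - [0,0,-0.3]
    - [0,0,-0.9]
    - [0,0,-0.9]
    - [0,0,-0.9]
    - [0,-1,0]
    - [0,-1,0]
    - [0,-1,0]
    - [0,-1,0]
    - [0,0,0]
    - [0,0,0]
  turn:
    - [0,0,0]
    - [0,0,0]
    - [0,0,0]
    - [0,0,0]
    - [0,0,0]
    - [0,0,0]
    - [0,0,0]
    - [0,0,0]
    - [0,0,1]
    - [0,0,1]
  hand: [0.55,0.55,0.55,0.55,0.55,0.7,0.85,0.85,0.85,0.85]

```text
time_s: 20.45
position: [0.5401, 0.0749, 0.1386]
tool_rot: [[-0.996, 0.091, 0.001], [0.091, 0.996, -0.0], [-0.001, 0.0, -1.0]]
ft_force: [-1.1, 0.2, 0.5]
grip_width: 0.0725
gripper_force: 0.0
```

```bash
python3 plan.py 612,-112,107,172 612,-112,7,172 ; python3 - <<'E'
from meas import *
c=camera_info("wrist");i=get_image("wrist");cv2.imwrite("pics/w5.png",i);scan(i,c,"wrist",(0,400,0,640))
i=get_image("top");cv2.imwrite("pics/t5.png",i)
h=cv2.cvtColor(i,cv2.COLOR_BGR2HSV)[...,:];m=(h[...,2]>120)&(h[...,1]<45);m[:160]=0;m[245:]=0;m[:,:185]=0;m[:,380:]=0
for r in corners(m,"top",.028,60): print("top",*r)
E
```

```text
now [540.1  74.9 138.6] yaw 174.76 t 20.45 q6 -89.0 F [-1.1  0.2  0.5]
612,-112,107,172 turn 0.46 off [-2.43 -4.38  0.79]
612,-112,7,172 turn 0.0 off [0.  0.  2.5]
blue [ 40.2 223.2] [ 545.9 -197.9] [105.9 148.7] 83.5
yel [200.4 176.9] [510.6 -32.7] [116.4  37. ] 62.0
red [262.6 198.6] [542.4  22.7] [ 9.9 27.5] 62.6
white [541.2 145.4] [517.1 282.5] [ 84.9 180.2] 6.2
grey [589.3 335.3] [725.3 358. ] [109.8  89.5] 60.0
grey [279.9 314.3] [670.   23.9] [12.7 84.9] 74.2
grey [138.3 274.8] [ 607.8 -111.6] [31.8 46. ] 81.7
grey [224.9 269.9] [610.  -23.3] [ 9.6 53.6] 53.7
grey [614.3 266.2] [642.1 367. ] [100.3  17.9] 47.7
grey [414.7 259.8] [618.9 171.3] [68.9 37.6] 21.7
grey [164.9 165.3] [500.  -56.1] [28.9 20.9] 62.4
grey [497.5 161.8] [520.4 232.9] [54.6 45.7] 7.1
grey [566.2 141.3] [513.6 294.6] [55.2 52.2] 7.0
grey [508.9 119.1] [483.5 248. ] [ 74.2 181.1] 32.8
dark [314.9 352.4] [709.3  59.1] [115.4  12.2] 84.9
dark [582.1 334.8] [712.5 336.3] [68.4 32.2] 39.6
dark [330.9 350.8] [683.5  60.9] [630.2 189.8] 84.9
dark [568.3 235.5] [596.8 301.9] [45.2 78. ] 5.7
dark [543.4 150.6] [515.  265.6] [45.9 15.7] 17.8
dark [128.4 199.2] [526.6 -89.7] [165.7  87.2] 28.3
dark [623.6  41.1] [436.4 313.4] [23.5  9.2] 84.8
dark [247.1  58.6] [425.7  30.7] [80.7 38.6] 87.2
dark [277.4   7. ] [392.6  62.7] [82.2  9.3] 84.8
top [365.7 179.5] [ 610.  -110.9] [33.1 47.1] 81.6
top [228.1 170.6] [640.1 332.7] [ 28.5 185.1] 6.5
top [273.9 204.8] [538.3 209.1] [390.8 271.8] 90.0
```

>>> drive_tool:
  offset:
    - [0,0,0]
    - [-0.47,-0.88,0.15]
    - [-0.47,-0.88,0.15]
    - [-0.47,-0.88,0.15]
    - [-0.47,-0.87,0.15]
    - [-0.47,-0.87,0.15]
    - [0,0,0.8]
    - [0,0,0.8]
    - [0,0,0.6]
    - [0,0,0.32]
  turn:
    - [0,0,0.46]
    - [0,0,0]
    - [0,0,0]
    - [0,0,0]
    - [0,0,0]
    - [0,0,0]
    - [0,0,0]
    - [0,0,0]
    - [0,0,0]
    - [0,0,0]
  hand: [0.7,0.7,0.7,0.7,0.7,0.7,0.7,0.7,0.7,0.7]

```text
time_s: 21.8
position: [0.6093, -0.1106, 0.0062]
tool_rot: [[-0.991, 0.133, -0.001], [0.133, 0.991, 0.0], [0.001, 0.0, -1.0]]
ft_force: [-0.2, 0.0, 0.6]
grip_width: 0.0602
gripper_force: 0.0
```

>>> drive_tool:
  offset:
    - [0,0,0]
    - [0,0,0]
    - [0,0,0]
    - [0,0,0]
    - [0,0,0]
    - [0,0,-0.8]
    - [0,0,-0.8]
    - [0,0,-0.8]
    - [0,0,0]
    - [0,0,0]
  turn:
    - [0,0,0]
    - [0,0,0]
    - [0,0,0]
    - [0,0,0]
    - [0,0,0]
    - [0,0,0]
    - [0,0,-0.83]
    - [0,0,-0.83]
    - [0,0,-0.84]
    - [0,0,0]
  hand: [0,0,0,0,0,0,0,0,0,0]

```text
time_s: 23.05
position: [0.6091, -0.1106, 0.1027]
tool_rot: [[-0.992, -0.126, -0.001], [-0.126, 0.992, 0.0], [0.001, 0.0, -1.0]]
ft_force: [-0.1, 0.5, -3.3]
grip_width: 0.0309
gripper_force: 50.7
```

```bash
python3 plan.py 505.2,360.3,106.5,187 505.2,360.3,17,187
```

```text
now [ 609.1 -110.6  102.7] yaw -172.78 t 23.05 q6 -118.0 F [-0.1  0.5 -3.3]
505.2,360.3,106.5,187 turn 0.04 off [ 1.14 12.   -0.1 ]
505.2,360.3,17,187 turn 0.0 off [-0.    0.    2.24]
```

>>> drive_tool:
  offset:
    - [0.1,1,-0.01]
    - [0.1,1,-0.01]
    - [0.1,1,-0.01]
    - [0.1,1,-0.01]
    - [0.1,1,-0.01]
    - [0.1,1,-0.01]
    - [0.1,1,-0.01]
    - [0.1,1,-0.01]
    - [0.1,1,-0.01]
    - [0.1,1,-0.01]
  turn:
    - [0,0,0]
    - [0,0,0]
    - [0,0,0]
    - [0,0,0]
    - [0,0,0]
    - [0,0,0]
    - [0,0,0]
    - [0,0,0]
    - [0,0,0]
    - [0,0,0]
  hand: [0,0,0,0,0,0,0,0,0,0]

```text
time_s: 24.3
position: [0.5185, 0.2821, 0.1062]
tool_rot: [[-0.992, -0.124, -0.002], [-0.124, 0.992, -0.001], [0.002, -0.0, -1.0]]
ft_force: [0.9, -0.1, -3.5]
grip_width: 0.0309
gripper_force: 50.7
```

>>> drive_tool:
  offset:
    - [0.1,1,0]
    - [0.04,1,0]
    - [0,0,0]
    - [0,0,0.5]
    - [0,0,0.5]
    - [0,0,0.3]
    - [0,0,0]
    - [0,0,0]
    - [0,0,0]
    - [0,0,0]
  turn:
    - [0,0,0]
    - [0,0,0]
    - [0,0,0]
    - [0,0,0]
    - [0,0,0]
    - [0,0,0]
    - [0,0,0]
    - [0,0,0]
    - [0,0,0]
    - [0,0,0]
  hand: [0,0,0,0,0,0,0,0,0,0]

```text
time_s: 25.55
position: [0.5038, 0.3597, 0.0554]
tool_rot: [[-0.992, -0.126, 0.001], [-0.126, 0.992, 0.0], [-0.001, 0.0, -1.0]]
ft_force: [-0.1, -0.8, -3.5]
grip_width: 0.0307
gripper_force: 50.9
```

```bash
python3 plan.py 505.2,360.3,17,187 505.2,360.3,100,187
```

```text
now [503.8 359.7  55.4] yaw -172.74 t 25.55 q6 -73.0 F [-0.1 -0.8 -3.5]
505.2,360.3,17,187 turn 0.04 off [-0.04  0.01  0.96]
505.2,360.3,100,187 turn 0.0 off [-0.    0.   -2.08]
```

>>> drive_tool:
  offset:
    - [-0.04,0.01,0.4]
    - [0,0,0.4]
    - [0,0,0.15]
    - [0,0,0]
    - [0,0,0]
    - [0,0,0]
    - [0,0,0]
    - [0,0,-0.5]
    - [0,0,-1]
    - [0,0,-1]
  turn:
    - [0,0,0]
    - [0,0,0]
    - [0,0,0]
    - [0,0,0]
    - [0,0,0]
    - [0,0,0]
    - [0,0,0]
    - [0,0,0]
    - [0,0,0]
    - [0,0,0]
  hand: [0,0,0,0,0.5,0.55,0.55,0.55,0.55,0.55]

```text
time_s: 26.8
position: [0.5051, 0.3601, 0.1177]
tool_rot: [[-0.992, -0.126, -0.001], [-0.126, 0.992, -0.0], [0.001, -0.0, -1.0]]
ft_force: [-0.3, 0.7, -0.1]
grip_width: 0.0474
gripper_force: 0.0
```

>>> drive_tool:
  offset:
    - [0,0,-1]
    - [0,0,-1]
    - [0,0,-1]
    - [0,0,-0.4]
    - [0,0,0]
    - [0,0,0]
    - [0,0,0]
    - [0,0,0]
    - [0,0,0]
    - [0,0,0]
  turn:
    - [0,0,0]
    - [0,0,0]
    - [0,0,0]
    - [0,0,0]
    - [0,0,0]
    - [0,0,0]
    - [0,0,0]
    - [0,0,0]
    - [0,0,0]
    - [0,0,0]
  hand: [0.55,0.55,0.55,0.55,0.7,0.7,0.7,0.7,0.7,0.7]

```text
time_s: 28.05
position: [0.5052, 0.3602, 0.2528]
tool_rot: [[-0.992, -0.126, -0.0], [-0.126, 0.992, -0.0], [0.0, -0.0, -1.0]]
ft_force: [0.5, -0.2, -0.0]
grip_width: 0.0597
gripper_force: 0.0
```

```bash
python3 plan.py 635.4,312,250,187 635.4,312,169,187; python3 - <<'E'
from meas import *
c=camera_info("wrist");i=get_image("wrist");cv2.imwrite("pics/w6.png",i)
h=cv2.cvtColor(i,cv2.COLOR_BGR2HSV);H,S,V=cv2.split(h)
m=((H<8)|(H>172))&(S>150)&(V>90);print(corners(m,"w",.188,40,c))
for n in("top","side"):
    j=get_image(n);cv2.imwrite(f"pics/{n}6.png",j)
E
```

```text
now [505.2 360.2 252.8] yaw -172.74 t 28.05 q6 -73.0 F [ 0.5 -0.2 -0. ]
635.4,312,250,187 turn 0.04 off [-3.08 -1.59  0.07]
635.4,312,169,187 turn 0.0 off [-0.    0.    2.02]
[(array([253.4, 326.8]), array([618.9, 317.8]), array([ 8.3, 33.6]), 86.0), (array([ 63.5, 285.9]), array([602. , 158.2]), array([136.3,  30.5]), 23.8), (array([ 61.2, 162.1]), array([488.9, 172.2]), array([10.6, 17.8]), 62.6)]
```

View pics/w6.png

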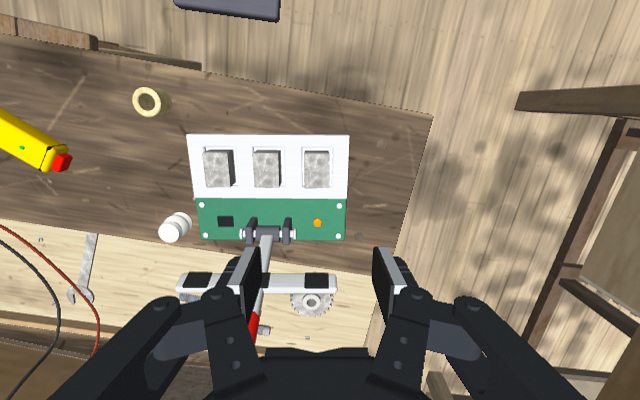

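All three blocks lie flat in their pockets at (217,168), (266,168) and (317,168), and the arm is open with its handle near (252,327). Next I'll grip the handle.

>>> drive_tool:
  offset:
    - [-1,-0.5,0]
    - [-1,-0.55,0]
    - [-1,-0.54,0]
    - [-0.08,0,0]
    - [0,0,0.6]
    - [0,0,0.6]
    - [0,0,0.6]
    - [0,0,0.29]
    - [0,0,0]
    - [0,0,0]
  turn:
    - [0,0,0.04]
    - [0,0,0]
    - [0,0,0]
    - [0,0,0]
    - [0,0,0]
    - [0,0,0]
    - [0,0,0]
    - [0,0,0]
    - [0,0,0]
    - [0,0,0]
  hand: [0.7,0.7,0.7,0.7,0.7,0.7,0.7,0.7,0.7,0.7]
  newtons: 25

```text
time_s: 29.45
position: [0.6356, 0.3126, 0.1706]
tool_rot: [[-0.992, -0.122, 0.002], [-0.122, 0.992, 0.001], [-0.002, 0.0, -1.0]]
ft_force: [-0.0, 0.4, -0.1]
grip_width: 0.0596
gripper_force: 0.0
```

```bash
python3 plan.py 635.4,312,169,187; python3 - <<'E'
from h import *
for n in("side","top"):
    i=get_image(n);cv2.imwrite(f"pics/{n}7.png",i)
E
python3 - <<'E'
import cv2,numpy as np
a=cv2.imread("pics/side7.png")[150:350,130:350];b=cv2.imread("pics/top7.png")[110:260,170:320]
cv2.imwrite("pics/c7.png",np.hstack([cv2.resize(a,(440,400)),cv2.resize(b,(360,400))]))
E
```

```text
now [635.6 312.6 170.6] yaw -172.97 t 29.45 q6 -80.0 F [-0.   0.4 -0.1]
635.4,312,169,187 turn 0.01 off [ 0.01 -0.01  0.04]
```

View pics/c7.png

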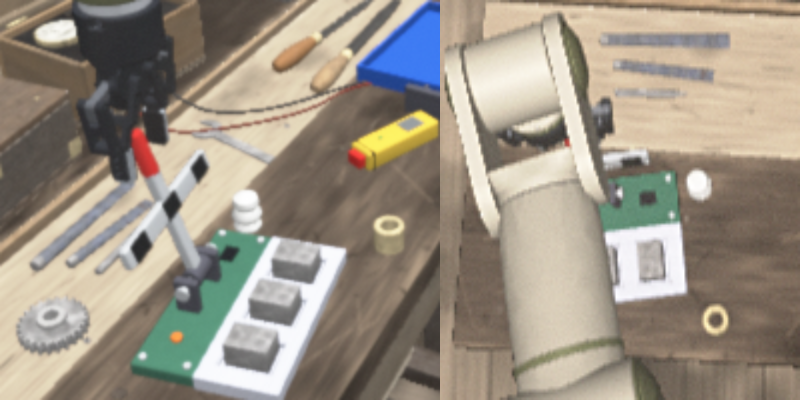

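The fingers straddle the red handle at about (145,150) in the left crop. I'll close on it and swing the arm over.

>>> drive_tool:
  offset:
    - [0,0,0.04]
    - [0,0,0]
    - [0,0,0]
    - [0,0,0]
    - [0,0,0]
    - [0,0,0]
    - [0.3,0,-0.07]
    - [0.24,0,-0.04]
    - [0.28,0,-0.02]
    - [0.28,0,-0.01]
  turn:
    - [0,0,0]
    - [0,0,0]
    - [0,0,0]
    - [0,0,0]
    - [0,0,0]
    - [0,0,0]
    - [0,0,0]
    - [0,0,0]
    - [0,0,0]
    - [0,0,0]
  hand: [0,0,0,0,0,0,0,0,0,0]

```text
time_s: 30.8
position: [0.5917, 0.3067, 0.1733]
tool_rot: [[-0.993, -0.122, 0.001], [-0.122, 0.993, -0.0], [-0.001, -0.0, -1.0]]
ft_force: [3.3, -4.0, -2.5]
grip_width: 0.0175
gripper_force: 24.8
```

```bash
python3 plan.py 591.8,306.7,175,187; python3 -c "
from h import *;print(observe()['grip_width'],observe()['gripper_force'])"
```

```text
now [591.7 306.7 173.3] yaw -172.99 t 30.8 q6 -80.0 F [ 3.3 -4.  -2.5]
591.8,306.7,175,187 turn 0.0 off [-0.    0.   -0.04]
0.017482518773288016 24.758505821228027
```

>>> drive_tool:
  offset:
    - [0.55,0,0.03]
    - [0.54,0,0.13]
    - [0.51,0,0.21]
    - [0.48,0,0.29]
    - [0.43,0,0.36]
    - [0.37,0,0.42]
    - [0.3,0,0.46]
    - [0.23,0,0.51]
    - [0.15,0,0.53]
    - [0.07,0,0.5]
  turn:
    - [0,0,0]
    - [0,0,0]
    - [0,0,0]
    - [0,0,0]
    - [0,0,0]
    - [0,0,0]
    - [0,0,0]
    - [0,0,0]
    - [0,0,0]
    - [0,0,0]
  hand: [0,0,0,0,0,0,0,0,0,0]

```text
time_s: 32.05
position: [0.4465, 0.2893, 0.0352]
tool_rot: [[-0.992, -0.123, -0.001], [-0.123, 0.992, 0.0], [0.001, 0.0, -1.0]]
ft_force: [0.4, -2.3, 0.6]
grip_width: 0.0167
gripper_force: 24.3
```

```bash
python3 plan.py 448,289,29,187; python3 -c "
from h import *;print(observe()['grip_width'],observe()['gripper_force'])"
```

```text
now [446.5 289.3  35.2] yaw -172.96 t 32.05 q6 -77.0 F [ 0.4 -2.3  0.6]
448,289,29,187 turn 0.01 off [-0.04 -0.01  0.15]
0.016693715853608893 24.323378205299377
```

>>> drive_tool:
  offset:
    - [0,0,0.1]
    - [0,0,0]
    - [0,0,0]
    - [0,0,0]
    - [0,0,0]
    - [0,0,-0.5]
    - [0,0,-1]
    - [0,0,-1]
    - [0,0,-1]
    - [0,0,-1]
  turn:
    - [0,0,0]
    - [0,0,0]
    - [0,0,0]
    - [0,0,0]
    - [0,0,0]
    - [0,0,0]
    - [0,0,0]
    - [0,0,0]
    - [0,0,0]
    - [0,0,0]
  hand: [0,0,0.6,0.6,0.6,0.6,0.6,0.6,0.6,0.6]

```text
time_s: 33.3
position: [0.4474, 0.2891, 0.2133]
tool_rot: [[-0.993, -0.122, 0.0], [-0.122, 0.993, 0.0], [-0.001, 0.0, -1.0]]
ft_force: [0.9, 0.1, 1.0]
grip_width: 0.0508
gripper_force: 0.0
```

>>> drive_tool:
  offset:
    - [0,-1,0]
    - [0,-1,0]
    - [0,-1,0]
    - [0,-1,0]
    - [0,-1,0]
    - [0,-1,0]
    - [0,0,0]
    - [0,0,0]
    - [0,0,0]
    - [0,0,0]
  turn:
    - [0,0,0]
    - [0,0,0]
    - [0,0,0]
    - [0,0,0]
    - [0,0,0]
    - [0,0,0]
    - [0,0,1]
    - [0,0,1]
    - [0,0,1]
    - [0,0,1]
  hand: [0.8,0.8,0.8,0.8,0.8,0.8,0.8,0.8,0.8,0.8]

```text
time_s: 34.55
position: [0.4769, 0.051, 0.2119]
tool_rot: [[-0.955, 0.295, 0.0], [0.295, 0.955, 0.0], [-0.0, 0.0, -1.0]]
ft_force: [0.5, -1.4, 0.1]
grip_width: 0.0685
gripper_force: 0.0
```

>>> drive_tool:
  offset:
    - [0,0,0]
    - [0,0,0]
    - [0,0,0]
    - [0,0,0]
    - [0,0,0]
    - [0,0,0]
    - [0,0,0]
    - [0,0,0]
    - [0,0,0]
    - [0,0,0]
  turn:
    - [0,0,1]
    - [0,0,1]
    - [0,0,1]
    - [0,0,1]
    - [0,0,1]
    - [0,0,1]
    - [0,0,1]
    - [0,0,1]
    - [0,0,1]
    - [0,0,1]
  hand: [0.8,0.8,0.8,0.8,0.8,0.8,0.8,0.8,0.8,0.8]

```text
time_s: 35.8
position: [0.4769, 0.051, 0.2119]
tool_rot: [[-0.222, 0.975, 0.001], [0.975, 0.222, 0.0], [-0.0, 0.001, -1.0]]
ft_force: [-1.3, 0.3, 0.3]
grip_width: 0.0686
gripper_force: 0.0
```

```bash
python3 plan.py 510.3,-35,100,62.5 510.3,-35,8,62.5; python3 - <<'E'
from meas import *
i=get_image("top");cv2.imwrite("pics/t8.png",i);scan(i,camera_info("top"),"top",(160,245,290,475))
i=get_image("side");cv2.imwrite("pics/s8.png",cv2.resize(i[150:350,150:420],None,fx=2.5,fy=2.5))
c=camera_info("wrist");i=get_image("wrist");cv2.imwrite("pics/w8.png",i);scan(i,c,"wrist",(0,400,0,640))
E
```

```text
now [476.9  51.  211.9] yaw 102.82 t 35.8 q6 -21.0 F [-1.3  0.3  0.3]
510.3,-35,100,62.5 turn 6.72 off [-1.52  1.73  2.8 ]
510.3,-35,8,62.5 turn 0.0 off [0.  0.  2.3]
blue [421.  201.2] [ 541.5 -286.5] [239.  151.2] 84.6
blue [327.3 337.3] [ 549.3 -172.3] [155.4  59.6] 3.7
yel [331.1 242.9] [511.9 -32.8] [117.2  36.3] 62.8
red [362.6 207.4] [543.   21.9] [10.1 26.3] 63.6
white [398.8  30.2] [522.6 220.7] [84.6 55.7] 7.1
white [ 26.  193.3] [ 131.9 -125. ] [566.1  66.4] 83.9
grey [316.  260.5] [501.4 -56.5] [28.1 22.2] 62.0
grey [482.1 232.6] [692.   26.3] [ 23.9 119.7] 80.9
grey [ 13.5 175.5] [135.1 -29.2] [81.  13.5] 68.7
grey [460.9  95.2] [605.6 171.2] [34.5 32.3] 16.7
grey [621.9  34. ] [740.6 263. ] [39.9 10.1] 84.3
grey [578.4  53.5] [707.4 232.9] [92.4  8.8] 89.4
grey [406.6  17.5] [523.4 227.1] [46.3 32.2] 7.6
grey [ 43.9 135. ] [164.3  10. ] [293.4  35.7] 87.8
dark [629.7 389.7] [ 993.1 -147.2] [41.6 54.7] 13.0
dark [473.3 364.7] [ 775.6 -143.5] [175.7 159.8] 13.0
dark [180.5 362.1] [ 333.2 -246.7] [ 88.8 163.4] 16.3
dark [322.5 291.6] [511.6 -79.9] [ 94.3 125.2] 82.4
dark [ 13.6 330.2] [ 132.9 -256.1] [260.3  49.2] 83.9
dark [545.3 297.7] [810.4 -63.5] [235.4 168.5] 34.1
dark [620.4 218.5] [836.8  88. ] [92.6 49. ] 82.1
dark [266.8 179.2] [424.4  33.1] [85.9 40.7] 87.5
dark [  7.7 147.5] [143.3   5.1] [103.7  14.5] 83.9
dark [233.7 116.7] [377.8  93.6] [ 6.4 99.2] 1.0
dark [111.5 104.3] [280.7  55.3] [163.  195.6] 3.4
dark [474.3  22. ] [588.4 234.2] [14.8 19.9] 6.9
```

View pics/s8.png

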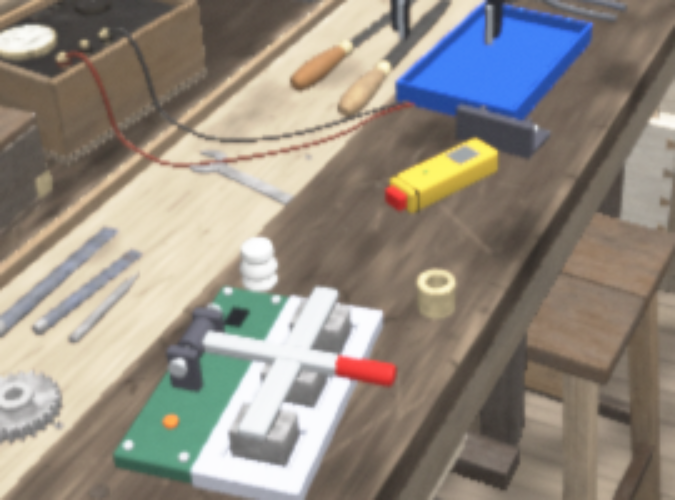

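The clamp bar lies on the three seated blocks, and the remote is unmoved at (440,175) in the crop. Next I'll grip the remote.

>>> drive_tool:
  offset:
    - [0,0,0.4]
    - [0,0,0.4]
    - [0,0,0.4]
    - [0,0,0.4]
    - [0,0,0.4]
    - [0,0,0.4]
    - [0,0,0.4]
    - [-0.5,0.57,0]
    - [-0.5,0.57,0]
    - [-0.5,0.57,0]
  turn:
    - [0,0,1]
    - [0,0,1]
    - [0,0,1]
    - [0,0,1]
    - [0,0,1]
    - [0,0,1]
    - [0,0,0.7]
    - [0,0,0]
    - [0,0,0]
    - [0,0,0]
  hand: [0.85,0.85,0.85,0.85,0.85,0.85,0.85,0.85,0.85,0.85]
  newtons: 30

```text
time_s: 37.2
position: [0.5108, -0.0345, 0.0998]
tool_rot: [[0.454, 0.891, 0.0], [0.891, -0.454, -0.0], [0.0, 0.0, -1.0]]
ft_force: [0.6, 0.2, 0.2]
grip_width: 0.0728
gripper_force: 0.0
```

>>> drive_tool:
  offset:
    - [0,0,0.6]
    - [0,0,0.6]
    - [0,0,0.6]
    - [0,0,0.5]
    - [0,0,0]
    - [0,0,0]
    - [0,0,0]
    - [0,0,0]
    - [0,0,0]
    - [0,0,0]
  turn:
    - [0,0,0]
    - [0,0,0]
    - [0,0,0]
    - [0,0,0]
    - [0,0,0]
    - [0,0,0]
    - [0,0,0]
    - [0,0,0]
    - [0,0,0]
    - [0,0,0]
  hand: [0.85,0.85,0.85,0.85,0.85,0,0,0,0,0]

```text
time_s: 38.45
position: [0.511, -0.0339, 0.0088]
tool_rot: [[0.456, 0.89, 0.002], [0.89, -0.456, -0.001], [0.0, 0.002, -1.0]]
ft_force: [-0.3, 0.5, 6.1]
grip_width: 0.0374
gripper_force: 31.0
```

```bash
python3 plan.py 510.8,-34.3,20,62.5 498.1,-58.8,20,82.4; python3 -c "
from h import *;s=observe();print(s['grip_width'],s['gripper_force'])"
```

```text
now [511.  -33.9   8.8] yaw 62.84 t 38.45 q6 10.0 F [-0.3  0.5  6.1]
510.8,-34.3,20,62.5 turn 0.06 off [-0.01  0.   -0.28]
498.1,-58.8,20,82.4 turn -3.32 off [-0.65 -0.23 -0.  ]
0.037397588602086806 31.032575368881226
```

>>> drive_tool:
  offset:
    - [0,0,-0.15]
    - [0,0,-0.1]
    - [0,0,0]
    - [0,0,0]
    - [0,0,0]
    - [0,0,0]
    - [-0.22,-0.08,0]
    - [-0.22,-0.08,0]
    - [-0.2,-0.07,0]
    - [0,0,0]
  turn:
    - [0,0,0]
    - [0,0,0]
    - [0,0,-0.8]
    - [0,0,-0.8]
    - [0,0,-0.8]
    - [0,0,-0.86]
    - [0,0,0]
    - [0,0,0]
    - [0,0,0]
    - [0,0,0]
  hand: [0,0,0,0,0,0,0,0,0,0]

```text
time_s: 39.7
position: [0.4975, -0.0584, 0.0178]
tool_rot: [[0.134, 0.991, -0.0], [0.991, -0.134, 0.0], [0.0, -0.0, -1.0]]
ft_force: [0.4, 0.3, -1.2]
grip_width: 0.0375
gripper_force: 30.5
```

```bash
python3 plan.py 498.1,-58.8,20,82.4; python3 - <<'E'
from meas import *
c=camera_info("wrist");i=get_image("wrist");cv2.imwrite("pics/w9.png",i);scan(i,c,"wrist",(0,400,0,640))
j=get_image("side")[100:260,260:460]
cv2.imwrite("pics/c9.png",np.hstack([cv2.resize(j,None,fx=2,fy=2),cv2.resize(i[150:350,160:480],(400,320))]))
E
```

```text
now [497.5 -58.4  17.8] yaw 82.29 t 39.7 q6 -13.0 F [ 0.4  0.3 -1.2]
498.1,-58.8,20,82.4 turn -0.02 off [-0.01  0.02 -0.06]
yel [316.  258.4] [496.9 -61.8] [106.2  38.2] 82.3
yel [316.2 162.4] [504.7  -3.8] [ 7.9 37.8] 82.3
red [316.2 139.8] [505.9   5.1] [11.7 26.1] 82.3
grey [316.8 316.8] [493.3 -90.6] [30.6 24.8] 82.3
grey [618.5  57.4] [634.   23.7] [11.9 24. ] 74.5
dark [347.8 342.5] [493.6 -86.1] [100.1 298.3] 82.3
dark [ 50.1 162.8] [ 3.966e+02 -2.000e-01] [101.5  55.2] 63.2
dark [145.2 130.8] [438.9  19.5] [13.5 54.7] 0.1
```

View pics/c9.png

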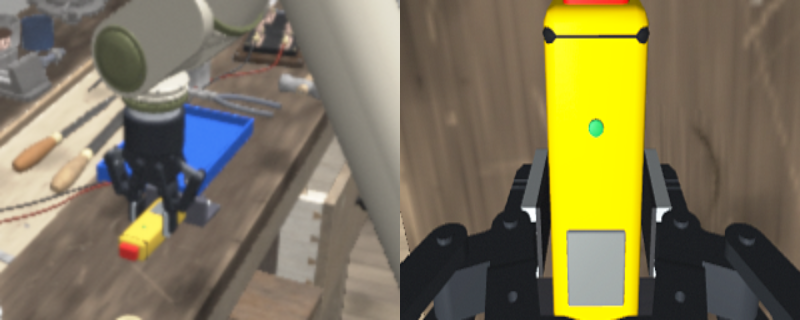

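The remote is held squarely at the stop, lined up with its face, red button pointing away. Next I'll lower it, seat it and release.

>>> drive_tool:
  offset:
    - [0,0,0.1]
    - [0,0,0.1]
    - [0,0,0.05]
    - [0,0,0]
    - [-0.02,0,0]
    - [-0.02,0,0]
    - [0,0,0]
    - [0,0,0]
    - [0,0,0]
    - [0,0,0]
  turn:
    - [0,0,0]
    - [0,0,0]
    - [0,0,0]
    - [0,0,0]
    - [0,0,0]
    - [0,0,0]
    - [0,0,0]
    - [0,0,0]
    - [0,0,0]
    - [0,0,0]
  hand: [0,0,0,0,0,0,0,0,0,0]

```text
time_s: 41.05
position: [0.4978, -0.0582, 0.0088]
tool_rot: [[0.133, 0.991, 0.001], [0.991, -0.133, 0.001], [0.001, 0.001, -1.0]]
ft_force: [-2.1, 7.8, 14.2]
grip_width: 0.0372
gripper_force: 32.6
```

>>> drive_tool:
  offset:
    - [0,0,0]
    - [0,0,0]
    - [0,0,0]
    - [0,0,-0.5]
    - [0,0,-0.8]
    - [0,0,-0.7]
    - [0.84,0,0]
    - [0.84,0,0]
    - [0.84,0,0]
    - [0,0,0]
  turn:
    - [0,0,0]
    - [0,0,0]
    - [0,0,0]
    - [0,0,0]
    - [0,0,0]
    - [0,0,0]
    - [0,0,0]
    - [0,0,0]
    - [0,0,0]
    - [0,0,0]
  hand: [0.7,0.7,0.7,0.7,0.7,0.7,0.5,0,0,0]

```text
time_s: 42.3
position: [0.5108, 0.0421, 0.0876]
tool_rot: [[0.13, 0.992, -0.0], [0.992, -0.13, 0.0], [0.0, -0.0, -1.0]]
ft_force: [-0.1, -0.3, -0.2]
grip_width: 0.0001
gripper_force: 0.0
```

```bash
python3 plan.py 511.2,42,7,82.4; python3 - <<'E'
from meas import *
c=camera_info("wrist");i=get_image("wrist");cv2.imwrite("pics/w10.png",i);scan(i,c,"wrist",(0,400,150,480))
i=get_image("side");h=cv2.cvtColor(i,cv2.COLOR_BGR2HSV);H,S,V=cv2.split(h)
for nm,m,z in(("y",(H>20)&(H<35)&(S>180)&(V>150),.028),("r",((H<6)|(H>174))&(S>180)&(V>120),.014)):
    m=m.copy();m[:100]=0;m[300:]=0;print(nm,corners(m,"side",z,30))
cv2.imwrite("pics/s10.png",cv2.resize(i[150:260,250:400],None,fx=4,fy=4))
E
```

```text
now [510.8  42.1  87.6] yaw 82.54 t 42.3 q6 -1.0 F [-0.1 -0.3 -0.2]
511.2,42,7,82.4 turn 0.02 off [-0.    0.01  2.01]
white [453.9  10.5] [614.5 165. ] [15.  33.8] 82.6
dark [316.1 340.2] [496.7 -53.5] [148.8 288.8] 82.6
dark [161.1 182.1] [413.5  81.1] [79.3 23.4] 72.3
y []
r [(array([296.3, 297.1]), array([469.7, 255. ]), array([46. , 14.9]), 21.6), (array([323.7, 228. ]), array([506.9,   5.7]), array([20.2, 30.6]), 21.3)]
```

View pics/s10.png

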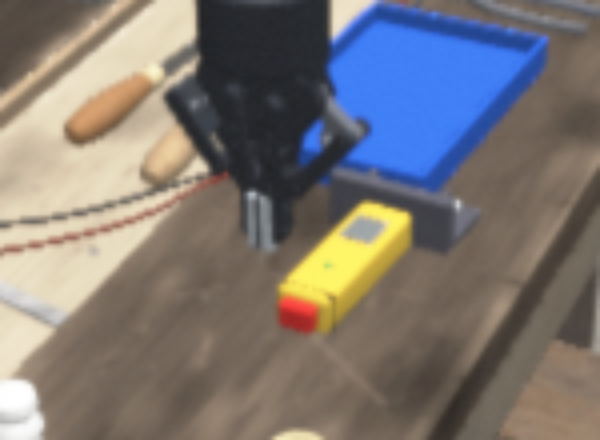

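The remote lies with its back end on the stop and the button at (300,312) in the crop. Next I'll lower the shut fingers in front of it and approach.

>>> drive_tool:
  offset:
    - [0,0,0.7]
    - [0,0,0.7]
    - [0,0,0.6]
    - [0,0,0]
    - [-0.15,0,0]
    - [-0.15,0,0]
    - [-0.1,0,0]
    - [-0.05,0,0]
    - [0,0,0]
    - [0,0,0]
  turn:
    - [0,0,0]
    - [0,0,0]
    - [0,0,0]
    - [0,0,0]
    - [0,0,0]
    - [0,0,0]
    - [0,0,0]
    - [0,0,0]
    - [0,0,0]
    - [0,0,0]
  hand: [0,0,0,0,0,0,0,0,0,0]

```text
time_s: 43.65
position: [0.5086, 0.0228, 0.0077]
tool_rot: [[0.132, 0.991, -0.0], [0.991, -0.132, 0.0], [0.0, -0.0, -1.0]]
ft_force: [0.6, -0.2, -0.7]
grip_width: -0.0003
gripper_force: 0.0
```

>>> drive_tool:
  offset:
    - [-0.04,0,0]
    - [-0.03,0,0]
    - [0,0,0]
    - [0,0,0]
    - [0,0,0]
    - [0,0,0]
    - [0,0,0]
    - [0,0,0]
    - [0,0,0]
    - [0,0,0]
  turn:
    - [0,0,0]
    - [0,0,0]
    - [0,0,0]
    - [0,0,0]
    - [0,0,0]
    - [0,0,0]
    - [0,0,0]
    - [0,0,0]
    - [0,0,0]
    - [0,0,0]
  hand: [0,0,0,0,0,0,0,0,0,0]

```text
time_s: 44.9
position: [0.5081, 0.0199, 0.0077]
tool_rot: [[0.133, 0.991, -0.0], [0.991, -0.133, 0.0], [0.0, -0.0, -1.0]]
ft_force: [-0.0, 3.4, -0.3]
grip_width: -0.0001
gripper_force: 1.4
```

>>> drive_tool:
  offset:
    - [-0.06,0,0]
    - [-0.06,0,0]
    - [0,0,0]
    - [0,0,0]
    - [0,0,0]
    - [0,0,0]
    - [0,0,0]
    - [0,0,0]
    - [0,0,0]
    - [0,0,0]
  turn:
    - [0,0,0]
    - [0,0,0]
    - [0,0,0]
    - [0,0,0]
    - [0,0,0]
    - [0,0,0]
    - [0,0,0]
    - [0,0,0]
    - [0,0,0]
    - [0,0,0]
  hand: [0,0,0,0,0,0,0,0,0,0]

```text
time_s: 46.15
position: [0.5075, 0.0156, 0.0077]
tool_rot: [[0.133, 0.991, 0.0], [0.991, -0.133, 0.001], [0.001, -0.0, -1.0]]
ft_force: [0.8, 7.5, 0.3]
grip_width: -0.0001
gripper_force: 3.7
```

The force of 7.5 N is above the 5.4 N needed, so the button is fully in. I'll hold briefly longer, then back off and lift.

>>> drive_tool:
  offset:
    - [0,0,0]
    - [0,0,0]
    - [0,0,0]
    - [0.15,0,0]
    - [0.4,0,0]
    - [0.4,0,-0.3]
    - [0,0,-1]
    - [0,0,-1]
    - [0,0,-1]
    - [0,0,-1]
  turn:
    - [0,0,0]
    - [0,0,0]
    - [0,0,0]
    - [0,0,0]
    - [0,0,0]
    - [0,0,0]
    - [0,0,0]
    - [0,0,0]
    - [0,0,0]
    - [0,0,0]
  hand: [0,0,0,0,0,0,0,0,0,0]

```text
time_s: 47.4
position: [0.5124, 0.0536, 0.1821]
tool_rot: [[0.132, 0.991, 0.001], [0.991, -0.132, -0.001], [-0.0, 0.001, -1.0]]
ft_force: [0.9, 0.1, 0.8]
grip_width: 0.0
gripper_force: 0.0
```

>>> drive_tool:
  offset:
    - [0,0,0]
    - [0,0,0]
    - [0,0,0]
    - [0,0,0]
    - [0,0,0]
    - [0,0,0]
    - [0,0,0]
    - [0,0,0]
    - [0,0,0]
    - [0,0,0]
  turn:
    - [0,0,-1]
    - [0,0,-1]
    - [0,0,-1]
    - [0,0,-1]
    - [0,0,-1]
    - [0,0,-1]
    - [0,0,-1]
    - [0,0,-1]
    - [0,0,-1]
    - [0,0,-1]
  hand: [0.2,0.5,0.6,0.6,0.6,0.6,0.6,0.6,0.6,0.6]

```text
time_s: 48.65
position: [0.5125, 0.0536, 0.1806]
tool_rot: [[-0.795, 0.607, 0.001], [0.607, 0.795, -0.0], [-0.001, 0.0, -1.0]]
ft_force: [0.2, -1.1, -0.4]
grip_width: 0.051
gripper_force: 0.0
```

>>> drive_tool:
  offset:
    - [0,0,0]
    - [0,0,0]
    - [0,0,0]
    - [0,0,0]
    - [0,0,0]
    - [0,0,0]
    - [0,0,0]
    - [0,0,0]
    - [0,0,0]
    - [0,0,0]
  turn:
    - [0,0,-1]
    - [0,0,-1]
    - [0,0,-1]
    - [0,0,-1]
    - [0,0,-1]
    - [0,0,-1]
    - [0,0,-1]
    - [0,0,-0.4]
    - [0,0,0]
    - [0,0,0]
  hand: [0.6,0.6,0.6,0.6,0.6,0.6,0.6,0.6,0.6,0.6]

```text
time_s: 49.9
position: [0.5126, 0.0532, 0.1801]
tool_rot: [[-0.993, -0.118, 0.0], [-0.118, 0.993, -0.0], [-0.0, -0.0, -1.0]]
ft_force: [-0.8, 0.0, 0.4]
grip_width: 0.0511
gripper_force: 0.0
```

```bash
python3 plan.py 448,289,120,187 448,289,28,187
```

```text
now [512.6  53.2 180.1] yaw -173.24 t 49.9 q6 -104.0 F [-0.8  0.   0.4]
448,289,120,187 turn -0.04 off [0.88 6.05 1.5 ]
448,289,28,187 turn 0.0 off [-0.   0.   2.3]
```

>>> drive_tool:
  offset:
    - [0.15,1,0.25]
    - [0.15,1,0.25]
    - [0.15,1,0.25]
    - [0.15,1,0.25]
    - [0.15,1,0.25]
    - [0.13,1,0.25]
    - [0,0.03,0.8]
    - [0,0,0.8]
    - [0,0,0.5]
    - [0,0,0.2]
  turn:
    - [0,0,0]
    - [0,0,0]
    - [0,0,0]
    - [0,0,0]
    - [0,0,0]
    - [0,0,0]
    - [0,0,0]
    - [0,0,0]
    - [0,0,0]
    - [0,0,0]
  hand: [0.6,0.6,0.6,0.6,0.6,0.6,0.6,0.6,0.6,0.6]

```text
time_s: 51.15
position: [0.4488, 0.2882, 0.0269]
tool_rot: [[-0.993, -0.118, -0.001], [-0.118, 0.993, -0.001], [0.001, -0.0, -1.0]]
ft_force: [-0.1, 0.3, 0.1]
grip_width: 0.0512
gripper_force: 0.0
```

>>> drive_tool:
  offset:
    - [0,0,0]
    - [0,0,0]
    - [0,0,0]
    - [0,0,0]
    - [0,0,0]
    - [0,0,0]
    - [0,0,0]
    - [0,0,-0.1]
    - [-0.01,0,-0.27]
    - [-0.05,0,-0.55]
  turn:
    - [0,0,0]
    - [0,0,0]
    - [0,0,0]
    - [0,0,0]
    - [0,0,0]
    - [0,0,0]
    - [0,0,0]
    - [0,0,0]
    - [0,0,0]
    - [0,0,0]
  hand: [0,0,0,0,0,0,0,0,0,0]
  newtons: 30

```text
time_s: 52.4
position: [0.4528, 0.2899, 0.0655]
tool_rot: [[-0.993, -0.118, 0.003], [-0.118, 0.993, 0.003], [-0.004, 0.003, -1.0]]
ft_force: [7.8, 8.2, -4.9]
grip_width: 0.0169
gripper_force: 29.4
```

```bash
python3 plan.py 449.5,289,60,187
```

```text
now [452.8 289.9  65.5] yaw -173.24 t 52.4 q6 -77.0 F [ 7.8  8.2 -4.9]
449.5,289,60,187 turn -0.04 off [ 0.08 -0.01  0.14]
```

>>> drive_tool:
  offset:
    - [-0.18,0,-0.5]
    - [-0.25,0,-0.5]
    - [-0.33,0,-0.45]
    - [-0.39,0,-0.4]
    - [-0.44,0,-0.33]
    - [-0.49,0,-0.26]
    - [-0.52,0,-0.19]
    - [-0.54,0,-0.11]
    - [-0.55,0,-0.03]
    - [-0.55,0,0.05]
  turn:
    - [0,0,0]
    - [0,0,0]
    - [0,0,0]
    - [0,0,0]
    - [0,0,0]
    - [0,0,0]
    - [0,0,0]
    - [0,0,0]
    - [0,0,0]
    - [0,0,0]
  hand: [0,0,0,0,0,0,0,0,0,0]

```text
time_s: 53.65
position: [0.6197, 0.3099, 0.1746]
tool_rot: [[-0.993, -0.119, -0.0], [-0.119, 0.993, 0.002], [-0.0, 0.002, -1.0]]
ft_force: [-3.5, 6.1, -1.2]
grip_width: 0.0166
gripper_force: 29.2
```

```bash
python3 plan.py 633,311.8,169.5,187;  python3 -c "
from h import *;print(observe()['grip_width'],observe()['gripper_force'])"
```

```text
now [619.7 309.9 174.6] yaw -173.16 t 53.65 q6 -80.0 F [-3.5  6.1 -1.2]
633,311.8,169.5,187 turn -0.03 off [-0.34  0.01  0.13]
0.01658059214823959 29.198363721370697
```

Now the last bit of the swing to lean it back, then release and rise.

>>> drive_tool:
  offset:
    - [-0.15,0,0.03]
    - [-0.15,0,0.05]
    - [0,0,0]
    - [0,0,0]
    - [0,0,0]
    - [0,0,0]
    - [0,0,0]
    - [0,0,-0.5]
    - [0,0,-1]
    - [0,0,-0.8]
  turn:
    - [0,0,0]
    - [0,0,0]
    - [0,0,0]
    - [0,0,0]
    - [0,0,0]
    - [0,0,0]
    - [0,0,0]
    - [0,0,0]
    - [0,0,0]
    - [0,0,0]
  hand: [0,0,0,0.5,0.6,0.6,0.6,0.6,0.6,0.6]
  newtons: 50

```text
time_s: 54.9
position: [0.6318, 0.3099, 0.2638]
tool_rot: [[-0.993, -0.118, 0.001], [-0.118, 0.993, 0.0], [-0.001, 0.0, -1.0]]
ft_force: [0.5, 0.3, 0.9]
grip_width: 0.0513
gripper_force: 0.0
```

>>> drive_tool:
  offset:
    - [1,0,0]
    - [1,0,0]
    - [1,0,0]
    - [1,0,0]
    - [0,0,0]
    - [0,0,0]
    - [0,0,0]
    - [0,0,0]
    - [0,0,0]
    - [0,0,0]
  turn:
    - [0,0,0]
    - [0,0,0]
    - [0,0,0]
    - [0,0,0]
    - [0,0,0]
    - [0,0,0]
    - [0,0,0]
    - [0,0,0]
    - [0,0,0]
    - [0,0,0]
  hand: [0.6,0.6,0.6,0.6,0.6,0.6,0.6,0.6,0.6,0.6]

```text
time_s: 56.15
position: [0.4731, 0.291, 0.262]
tool_rot: [[-0.993, -0.118, -0.0], [-0.118, 0.993, -0.0], [0.0, -0.0, -1.0]]
ft_force: [0.4, -0.6, 0.5]
grip_width: 0.0511
gripper_force: 0.0
```

```bash
python3 plan.py; python3 - <<'E'
from meas import *
import pickle
c=camera_info("wrist");i=get_image("wrist");pickle.dump((i,c),open("w11.pkl","wb"))
h=cv2.cvtColor(i,cv2.COLOR_BGR2HSV);m=(h[...,2]>215)&(h[...,1]<25)
mm=((h[...,2]>100)&(h[...,2]<215)&(h[...,1]<40))
for r in corners(mm,"w",.038,300,c):print("grey",*r)
j=get_image("side")[180:350,150:400]
cv2.imwrite("pics/c11.png",np.hstack([cv2.resize(j,(440,300)),cv2.resize(i[:260,160:480],(360,300))]))
E
```

```text
now [473.1 291.  262. ] yaw -173.22 t 56.15 q6 -77.0 F [ 0.4 -0.6  0.5]
grey [283.5 341.9] [759.  271.8] [79.  19.6] 88.1
grey [348.4 295. ] [657.5 363.2] [22.2 60.6] 3.4
grey [289.1 294.2] [668. 272.] [19.5 53. ] 6.8
grey [317.5 263.3] [619.9 311. ] [59.8 74.3] 6.8
grey [382.  269.7] [605.3 404. ] [82.  21.8] 24.1
grey [250.5 265.7] [624.2 213.4] [16.2 74. ] 75.1
grey [361.9 194.2] [501.7 357.3] [48.8 34.5] 6.8
grey [316.1 195.3] [509.5 296. ] [51.  30.4] 4.5
grey [ 27.6 149.4] [491.7 -73.9] [28.1 21.8] 81.5
grey [248.3  13.7] [311.5 193.6] [ 29.7 113. ] 6.8
```

View pics/c11.png

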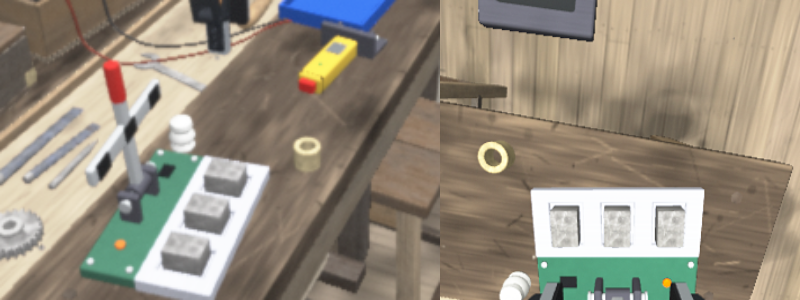

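The clamp stands open past upright and the blocks are still in their pockets, at (225,177), (206,212) and (187,250) in the side crop. I'll move block A to the tray first.

```bash
python3 - <<'E'
from h import *
import pickle
i,c=pickle.load(open("w11.pkl","rb"))
for p in((270,198),(316,197),(362,197)): print(ray("w",*p,.036,c)[:2]*1000)
E
python3 plan.py 520.6,234,100,187 520.6,234,18,187 520.6,234,118,187 535.4,-355,118,174.6 535.4,-355,21,174.6
```

```text
[520.1037261  234.08372727]
[511.39597815 295.04273371]
[504.09645155 356.07515548]
now [473.  291.  262.1] yaw -173.22 t 56.25 q6 -77.0 F [ 0.8  0.7 -0.9]
520.6,234,100,187 turn -0.04 off [-1.01 -1.56  4.05]
520.6,234,18,187 turn 0.0 off [-0.    0.    2.05]
520.6,234,118,187 turn 0.0 off [-0.   0.  -2.5]
535.4,-355,118,174.6 turn 2.07 off [ -1.75 -14.62  -0.  ]
535.4,-355,21,174.6 turn 0.0 off [0.   0.   2.42]
```

>>> drive_tool:
  offset:
    - [-0.25,-0.39,1]
    - [-0.25,-0.39,1]
    - [-0.25,-0.39,1]
    - [-0.26,-0.39,1]
    - [0,0,0]
    - [0,0,0.7]
    - [0,0,0.7]
    - [0,0,0.5]
    - [0,0,0.2]
    - [0,0,0]
  turn:
    - [0,0,0]
    - [0,0,0]
    - [0,0,0]
    - [0,0,0]
    - [0,0,0]
    - [0,0,0]
    - [0,0,0]
    - [0,0,0]
    - [0,0,0]
    - [0,0,0]
  hand: [0.55,0.55,0.55,0.55,0.55,0.55,0.55,0.55,0.55,0.55]

```text
time_s: 57.5
position: [0.5208, 0.2343, 0.0191]
tool_rot: [[-0.993, -0.118, 0.001], [-0.118, 0.993, 0.0], [-0.001, 0.0, -1.0]]
ft_force: [0.7, -0.1, 0.6]
grip_width: 0.0468
gripper_force: 0.0
```

>>> drive_tool:
  offset:
    - [0,0,0]
    - [0,0,0]
    - [0,0,0]
    - [0,0,0]
    - [0,0,-0.5]
    - [0,0,-1]
    - [0,0,-1]
    - [0,0,0]
    - [-0.12,-1,0]
    - [-0.12,-1,0]
  turn:
    - [0,0,0]
    - [0,0,0]
    - [0,0,0]
    - [0,0,0]
    - [0,0,0]
    - [0,0,0]
    - [0,0,1]
    - [0,0,1]
    - [0,0,0]
    - [0,0,0]
  hand: [0,0,0,0,0,0,0,0,0,0]

```text
time_s: 58.75
position: [0.5224, 0.1526, 0.1183]
tool_rot: [[-0.996, 0.09, -0.0], [0.09, 0.996, -0.0], [0.0, -0.0, -1.0]]
ft_force: [0.9, -1.3, -3.0]
grip_width: 0.0309
gripper_force: 50.6
```

>>> drive_tool:
  offset:
    - [-0.12,-1,0]
    - [-0.12,-1,0]
    - [-0.12,-1,0]
    - [-0.12,-1,0]
    - [-0.12,-1,0]
    - [-0.12,-1,0]
    - [-0.12,-1,0]
    - [-0.12,-1,0]
    - [-0.12,-1,0]
    - [-0.12,-1,0]
  turn:
    - [0,0,0]
    - [0,0,0]
    - [0,0,0]
    - [0,0,0]
    - [0,0,0]
    - [0,0,0]
    - [0,0,0]
    - [0,0,0]
    - [0,0,0]
    - [0,0,0]
  hand: [0,0,0,0,0,0,0,0,0,0]

```text
time_s: 60.0
position: [0.5339, -0.2506, 0.1183]
tool_rot: [[-0.996, 0.091, -0.0], [0.091, 0.996, 0.0], [0.0, 0.0, -1.0]]
ft_force: [0.4, 0.2, -2.6]
grip_width: 0.0308
gripper_force: 50.6
```

```bash
python3 plan.py 535.4,-355,118,174.6 535.4,-355,21,174.6
```

```text
now [ 533.9 -250.6  118.3] yaw 174.77 t 60.0 q6 -121.0 F [ 0.4  0.2 -2.6]
535.4,-355,118,174.6 turn 0.03 off [-0.28 -2.59  0.01]
535.4,-355,21,174.6 turn 0.0 off [0.   0.   2.42]
```

>>> drive_tool:
  offset:
    - [-0.1,-0.87,0]
    - [-0.1,-0.86,0]
    - [-0.08,-0.86,0]
    - [0,0,0.6]
    - [0,0,0.6]
    - [0,0,0.6]
    - [0,0,0.4]
    - [0,0,0.2]
    - [0,0,0]
    - [0,0,0]
  turn:
    - [0,0,0]
    - [0,0,0]
    - [0,0,0]
    - [0,0,0]
    - [0,0,0]
    - [0,0,0]
    - [0,0,0]
    - [0,0,0]
    - [0,0,0]
    - [0,0,0]
  hand: [0,0,0,0,0,0,0,0,0,0]

```text
time_s: 61.25
position: [0.5362, -0.3538, 0.0227]
tool_rot: [[-0.996, 0.091, 0.001], [0.091, 0.996, -0.001], [-0.001, -0.001, -1.0]]
ft_force: [-0.0, -0.2, -3.0]
grip_width: 0.0309
gripper_force: 50.7
```

>>> drive_tool:
  offset:
    - [0,0,0]
    - [0,0,0]
    - [0,0,-0.4]
    - [0,0,-1]
    - [0,0,-1]
    - [0,1,0]
    - [0,1,0]
    - [0,1,0]
    - [0,1,0]
    - [0,1,0]
  turn:
    - [0,0,0]
    - [0,0,0]
    - [0,0,0]
    - [0,0,0]
    - [0,0,0]
    - [0,0,0]
    - [0,0,0]
    - [0,0,0]
    - [0,0,0]
    - [0,0,0]
  hand: [0.55,0.55,0.55,0.55,0.55,0.55,0.55,0.55,0.55,0.55]

```text
time_s: 62.5
position: [0.5544, -0.1533, 0.1196]
tool_rot: [[-0.996, 0.091, 0.002], [0.091, 0.996, -0.001], [-0.002, -0.001, -1.0]]
ft_force: [1.2, -0.1, 0.7]
grip_width: 0.0472
gripper_force: 0.0
```

>>> drive_tool:
  offset:
    - [0,1,0]
    - [0,1,0]
    - [0,1,0]
    - [0,1,0]
    - [0,1,0]
    - [0,1,0]
    - [0,1,0]
    - [0,1,0]
    - [0,0,0]
    - [0,0,0]
  turn:
    - [0,0,0]
    - [0,0,0]
    - [0,0,0]
    - [0,0,0]
    - [0,0,0]
    - [0,0,0]
    - [0,0,0]
    - [0,0,0]
    - [0,0,-1]
    - [0,0,-1]
  hand: [0.55,0.55,0.55,0.55,0.55,0.55,0.55,0.55,0.55,0.55]

```text
time_s: 63.75
position: [0.5833, 0.1649, 0.1194]
tool_rot: [[-0.992, -0.123, 0.002], [-0.123, 0.992, 0.0], [-0.002, -0.0, -1.0]]
ft_force: [0.5, -0.6, -0.1]
grip_width: 0.0466
gripper_force: 0.0
```

```bash
python3 plan.py 512,296,100,187 512,296,18,187; python3 - <<'E'
from meas import *
i=get_image("top");m=cv2.cvtColor(i,cv2.COLOR_BGR2HSV);H,S,V=cv2.split(m)
for r in corners((V>110)&(S<60)&(np.indices(H.shape)[1]>385)&(np.indices(H.shape)[1]<460)&(np.indices(H.shape)[0]>178)&(np.indices(H.shape)[0]<225),"top",.04,40):print(*r)
E
```

```text
now [583.3 164.9 119.4] yaw -172.96 t 63.75 q6 -92.0 F [ 0.5 -0.6 -0.1]
512,296,100,187 turn 0.01 off [1.37 3.47 0.49]
512,296,18,187 turn 0.0 off [-0.    0.    2.05]
[442.5 202.5] [ 533.7 -351.7] [31.6 46.6] 83.6
```

>>> drive_tool:
  offset:
    - [0.35,0.87,0.12]
    - [0.34,0.87,0.12]
    - [0.34,0.87,0.12]
    - [0.34,0.86,0.12]
    - [0,0,0]
    - [0,0,0.7]
    - [0,0,0.7]
    - [0,0,0.5]
    - [0,0,0.2]
    - [0,0,0]
  turn:
    - [0,0,0]
    - [0,0,0]
    - [0,0,0]
    - [0,0,0]
    - [0,0,0]
    - [0,0,0]
    - [0,0,0]
    - [0,0,0]
    - [0,0,0]
    - [0,0,0]
  hand: [0.55,0.55,0.55,0.55,0.55,0.55,0.55,0.55,0.55,0.55]

```text
time_s: 65.05
position: [0.5129, 0.2952, 0.0153]
tool_rot: [[-0.993, -0.117, 0.0], [-0.117, 0.993, 0.0], [-0.0, 0.0, -1.0]]
ft_force: [-1.1, -0.2, 0.1]
grip_width: 0.047
gripper_force: 0.0
```

>>> drive_tool:
  offset:
    - [0,0,0]
    - [0,0,0]
    - [0,0,0]
    - [0,0,0]
    - [0,0,-0.5]
    - [0,0,-1]
    - [0,0,-1]
    - [0,0,0]
    - [-0.12,-1,0]
    - [-0.12,-1,0]
  turn:
    - [0,0,0]
    - [0,0,0]
    - [0,0,0]
    - [0,0,0]
    - [0,0,0]
    - [0,0,0]
    - [0,0,1]
    - [0,0,1]
    - [0,0,0]
    - [0,0,0]
  hand: [0,0,0,0,0,0,0,0,0,0]

```text
time_s: 66.3
position: [0.5142, 0.2143, 0.1148]
tool_rot: [[-0.996, 0.09, -0.0], [0.09, 0.996, -0.0], [0.0, -0.0, -1.0]]
ft_force: [0.7, -0.4, -3.1]
grip_width: 0.0311
gripper_force: 50.5
```

>>> drive_tool:
  offset:
    - [-0.14,-1,0]
    - [-0.14,-1,0]
    - [-0.14,-1,0]
    - [-0.14,-1,0]
    - [-0.14,-1,0]
    - [-0.14,-1,0]
    - [-0.14,-1,0]
    - [-0.14,-1,0]
    - [-0.14,-1,0]
    - [-0.14,-1,0]
  turn:
    - [0,0,0]
    - [0,0,0]
    - [0,0,0]
    - [0,0,0]
    - [0,0,0]
    - [0,0,0]
    - [0,0,0]
    - [0,0,0]
    - [0,0,0]
    - [0,0,0]
  hand: [0,0,0,0,0,0,0,0,0,0]

```text
time_s: 67.55
position: [0.5337, -0.1895, 0.1149]
tool_rot: [[-0.996, 0.091, -0.0], [0.091, 0.996, 0.0], [0.001, 0.0, -1.0]]
ft_force: [0.1, -0.1, -3.1]
grip_width: 0.031
gripper_force: 50.5
```

```bash
python3 plan.py 542,-285.5,118,174.6 542,-285.5,21,174.6
```

```text
now [ 533.7 -189.5  114.9] yaw 174.78 t 67.55 q6 -116.0 F [ 0.1 -0.1 -3.1]
542,-285.5,118,174.6 turn 0.03 off [-0.43 -2.37 -0.08]
542,-285.5,21,174.6 turn 0.0 off [0.   0.   2.42]
```

>>> drive_tool:
  offset:
    - [-0.15,-0.79,0]
    - [-0.14,-0.79,0]
    - [-0.14,-0.79,0]
    - [0,0,0.6]
    - [0,0,0.6]
    - [0,0,0.6]
    - [0,0,0.4]
    - [0,0,0.2]
    - [0,0,0]
    - [0,0,0]
  turn:
    - [0,0,0]
    - [0,0,0]
    - [0,0,0]
    - [0,0,0]
    - [0,0,0]
    - [0,0,0]
    - [0,0,0]
    - [0,0,0]
    - [0,0,0]
    - [0,0,0]
  hand: [0,0,0,0,0,0,0,0,0,0]

```text
time_s: 68.8
position: [0.5428, -0.2845, 0.0194]
tool_rot: [[-0.996, 0.091, 0.001], [0.091, 0.996, -0.001], [-0.001, -0.001, -1.0]]
ft_force: [0.5, 0.0, -1.9]
grip_width: 0.0309
gripper_force: 50.7
```

>>> drive_tool:
  offset:
    - [0,0,0]
    - [0,0,0]
    - [0,0,-0.4]
    - [0,0,-1]
    - [0,0,-1]
    - [0.1,1,0]
    - [0.1,1,0]
    - [0.1,1,0]
    - [0.1,1,0]
    - [0.1,1,0]
  turn:
    - [0,0,0]
    - [0,0,0]
    - [0,0,0]
    - [0,0,0]
    - [0,0,0]
    - [0,0,0]
    - [0,0,0]
    - [0,0,0]
    - [0,0,0]
    - [0,0,0]
  hand: [0.55,0.55,0.55,0.55,0.55,0.55,0.55,0.55,0.55,0.55]

```text
time_s: 70.05
position: [0.541, -0.0822, 0.1163]
tool_rot: [[-0.996, 0.091, 0.002], [0.091, 0.996, -0.001], [-0.002, -0.0, -1.0]]
ft_force: [0.1, 0.3, -0.4]
grip_width: 0.0468
gripper_force: 0.0
```

>>> drive_tool:
  offset:
    - [0.1,1,0]
    - [0.1,1,0]
    - [0.1,1,0]
    - [0.1,1,0]
    - [0.1,1,0]
    - [0.1,1,0]
    - [0.1,1,0]
    - [0.1,1,0]
    - [0,0,0]
    - [0,0,0]
  turn:
    - [0,0,0]
    - [0,0,0]
    - [0,0,0]
    - [0,0,0]
    - [0,0,0]
    - [0,0,0]
    - [0,0,0]
    - [0,0,0]
    - [0,0,-1]
    - [0,0,-1]
  hand: [0.55,0.55,0.55,0.55,0.55,0.55,0.55,0.55,0.55,0.55]

```text
time_s: 71.3
position: [0.5381, 0.2389, 0.1162]
tool_rot: [[-0.992, -0.123, 0.001], [-0.123, 0.992, 0.0], [-0.001, 0.0, -1.0]]
ft_force: [-0.0, -0.3, 0.5]
grip_width: 0.0473
gripper_force: 0.0
```

```bash
python3 plan.py 504.5,359,100,187 504.5,359,17,187; python3 - <<'E'
from meas import *
i=get_image("top");m=cv2.cvtColor(i,cv2.COLOR_BGR2HSV);H,S,V=cv2.split(m);I=np.indices(H.shape)
for r in corners((V>110)&(S<60)&(I[1]>385)&(I[1]<460)&(I[0]>178)&(I[0]<225),"top",.04,40):print(*r)
E
```

```text
now [538.1 238.9 116.2] yaw -172.96 t 71.3 q6 -85.0 F [-0.  -0.3  0.5]
504.5,359,100,187 turn 0.01 off [0.47 3.08 0.4 ]
504.5,359,17,187 turn 0.0 off [-0.    0.    2.08]
[442.5 202.5] [ 533.7 -351.7] [31.6 46.6] 83.6
[420.5 200.4] [ 541.7 -284.4] [31.5 45.1] 88.8
```

>>> drive_tool:
  offset:
    - [0.12,0.77,0.1]
    - [0.12,0.77,0.1]
    - [0.12,0.77,0.1]
    - [0.11,0.77,0.1]
    - [0,0,0]
    - [0,0,0.7]
    - [0,0,0.7]
    - [0,0,0.5]
    - [0,0,0.17]
    - [0,0,0]
  turn:
    - [0,0,0]
    - [0,0,0]
    - [0,0,0]
    - [0,0,0]
    - [0,0,0]
    - [0,0,0]
    - [0,0,0]
    - [0,0,0]
    - [0,0,0]
    - [0,0,0]
  hand: [0.55,0.55,0.55,0.55,0.55,0.55,0.55,0.55,0.55,0.55]

```text
time_s: 72.6
position: [0.5053, 0.358, 0.0167]
tool_rot: [[-0.993, -0.117, 0.0], [-0.117, 0.993, 0.0], [-0.0, 0.0, -1.0]]
ft_force: [-0.3, 1.0, 0.1]
grip_width: 0.0467
gripper_force: 0.0
```

>>> drive_tool:
  offset:
    - [0,0,0]
    - [0,0,0]
    - [0,0,0]
    - [0,0,0]
    - [0,0,-0.5]
    - [0,0,-1]
    - [0,0,-1]
    - [0,0,0]
    - [-0.16,-1,0]
    - [-0.16,-1,0]
  turn:
    - [0,0,0]
    - [0,0,0]
    - [0,0,0]
    - [0,0,0]
    - [0,0,0]
    - [0,0,0]
    - [0,0,1]
    - [0,0,1]
    - [0,0,0]
    - [0,0,0]
  hand: [0,0,0,0,0,0,0,0,0,0]

```text
time_s: 73.85
position: [0.5098, 0.2766, 0.1159]
tool_rot: [[-0.996, 0.09, -0.001], [0.09, 0.996, -0.0], [0.001, -0.0, -1.0]]
ft_force: [0.1, -0.5, -2.7]
grip_width: 0.0309
gripper_force: 50.7
```

>>> drive_tool:
  offset:
    - [-0.16,-1,0]
    - [-0.16,-1,0]
    - [-0.16,-1,0]
    - [-0.16,-1,0]
    - [-0.16,-1,0]
    - [-0.16,-1,0]
    - [-0.16,-1,0]
    - [-0.16,-1,0]
    - [-0.16,-1,0]
    - [-0.16,-1,0]
  turn:
    - [0,0,0]
    - [0,0,0]
    - [0,0,0]
    - [0,0,0]
    - [0,0,0]
    - [0,0,0]
    - [0,0,0]
    - [0,0,0]
    - [0,0,0]
    - [0,0,0]
  hand: [0,0,0,0,0,0,0,0,0,0]

```text
time_s: 75.1
position: [0.5373, -0.1279, 0.116]
tool_rot: [[-0.996, 0.091, -0.001], [0.091, 0.996, 0.0], [0.001, 0.0, -1.0]]
ft_force: [0.8, 0.1, -3.8]
grip_width: 0.0309
gripper_force: 50.7
```

```bash
python3 plan.py 548.6,-216,118,174.6 548.6,-216,20,174.6
```

```text
now [ 537.3 -127.9  116. ] yaw 174.78 t 75.1 q6 -110.0 F [ 0.8  0.1 -3.8]
548.6,-216,118,174.6 turn 0.03 off [-0.49 -2.17 -0.05]
548.6,-216,20,174.6 turn 0.0 off [0.   0.   2.45]
```

>>> drive_tool:
  offset:
    - [-0.17,-0.73,0]
    - [-0.16,-0.72,0]
    - [-0.16,-0.72,0]
    - [0,0,0.6]
    - [0,0,0.6]
    - [0,0,0.6]
    - [0,0,0.4]
    - [0,0,0.2]
    - [0,0,0]
    - [0,0,0]
  turn:
    - [0,0,0]
    - [0,0,0]
    - [0,0,0]
    - [0,0,0]
    - [0,0,0]
    - [0,0,0]
    - [0,0,0]
    - [0,0,0]
    - [0,0,0]
    - [0,0,0]
  hand: [0,0,0,0,0,0,0,0,0,0]

```text
time_s: 76.35
position: [0.5496, -0.215, 0.0206]
tool_rot: [[-0.996, 0.091, 0.001], [0.091, 0.996, -0.001], [-0.001, -0.0, -1.0]]
ft_force: [0.2, 0.0, -3.7]
grip_width: 0.031
gripper_force: 50.9
```

>>> drive_tool:
  offset:
    - [0,0,0]
    - [0,0,0]
    - [0,0,-0.4]
    - [0,0,-1]
    - [0,0,-1]
    - [0,0,-1]
    - [0,0,-1]
    - [1,0,0]
    - [1,0,0]
    - [0.5,0,0]
  turn:
    - [0,0,0]
    - [0,0,0]
    - [0,0,0]
    - [0,0,0]
    - [0,0,0]
    - [0,0,0]
    - [0,0,0]
    - [0,0,0]
    - [0,0,0]
    - [0,0,0]
  hand: [0.55,0.55,0.55,0.55,0.55,0.55,0.55,0.55,0.55,0.55]

```text
time_s: 77.6
position: [0.4482, -0.2054, 0.1976]
tool_rot: [[-0.996, 0.091, 0.001], [0.091, 0.996, -0.001], [-0.001, -0.001, -1.0]]
ft_force: [-0.5, -1.2, -0.3]
grip_width: 0.047
gripper_force: 0.0
```

```bash
python3 plan.py; python3 - <<'E'
from meas import *
i=get_image("top");m=cv2.cvtColor(i,cv2.COLOR_BGR2HSV);H,S,V=cv2.split(m);I=np.indices(H.shape)
for r in corners((V>110)&(S<60)&(I[1]>385)&(I[1]<460)&(I[0]>178)&(I[0]<225),"top",.04,40):print(*r)
j=get_image("side")[90:340,140:440]
cv2.imwrite("pics/c12.png",np.hstack([cv2.resize(j,(450,375)),cv2.resize(i[150:250,190:470],(345,375))]))
E
```

```text
now [ 448.2 -205.4  197.6] yaw 174.76 t 77.6 q6 -123.0 F [-0.5 -1.2 -0.3]
[417.6 207.8] [ 532.1 -271.6] [195.5 134.5] 89.3
```

View pics/c12.png

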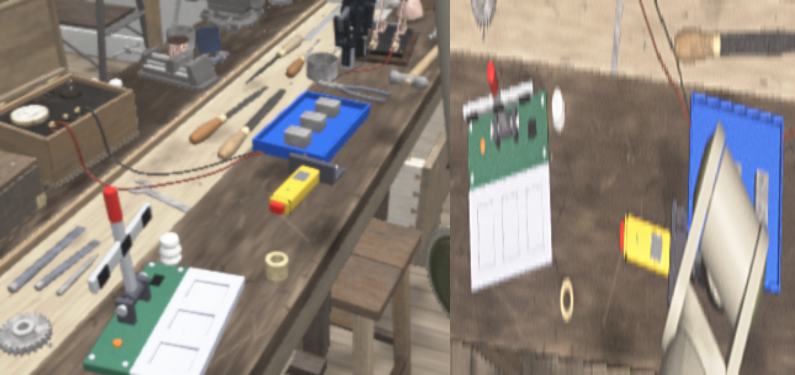

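All three blocks lie flat in the tray at (300,135), (314,121) and (328,106) in the side crop. The pockets are empty, the clamp is open and the button is out, so I'm handing the job in.

```bash
python3 -c "
from rig import env
print(env.close_job())"
```

```text
the job is handed in; nothing more can be done
None
```

I handed the job in, but the hand-in gave no verdict: all three blocks were clamped, the button was held fully in for about 1.3 s, the clamp arm is open again past upright, and the blocks lie flat in the blue tray with the bush and insulator untouched.

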